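Stow the butter dish for the road and ease the sprung lid shut

ROBOT

A 7-joint arm with a two-finger parallel gripper is mounted at the origin on the work surface. World frame = base frame: x ahead of the robot, y to its left, z up, the work surface at z = 0. Lengths are in m, angles in rad, forces in N, time in s.
With the tool pointing down it reaches from about 0.4 to 0.85 m from the base axis. Payload 4.4 kg.
Tool frame: the origin (TCP) lies on the centre line of the jaws, within the pads' length; the fingertips stand 22 mm ahead of it and the grasp point (between the pads) lies 3 mm ahead of it; x points along the fingers, y is the direction in which the jaws open and shut, and the axes are right-handed (so a half turn about x gives the same grasp; the last joint's range is limited). The gripper opens to 94 mm and grips with 3 to 60 N. Pads are 16 mm wide; open, the fingers measure 119 mm over their backs; the gripper's body (75 mm by 177 mm) begins 78 mm behind the grasp point.
Start: joints at [1.213, 0.628, 0.038, 1.517, -0.027, 0.996, -0.02], TCP at [0.187, -0.623, 0.227] pointing down, gripper open.
Joint ranges: [-3.06, 3.06], [-0.37, 2.12], [-1.25, 1.32], [0.18, 2.47], [-1.1, 4.24], [0.23, 1.98], [-2.94, 2.94]. Speed limits (rad/s): [2.57, 2.57, 3.14, 3.14, 3.14, 3.14, 3.14].

INTERFACE

Orientations are given as a rotation vector (axis times angle).
In Python, from workcell import ctrl, cams gives the robot as it stands.
- The arm moves only by the tool jog_arm, never from a script. Its argument "moves" is a list of rows, each an object with "slide": the shift along the tool's x, y, z in mm, a list of three; "turn": the turn about the tool's x in rad; "claw": the closure, from -1 (fully open) to 1 (shut), so that 0 is half open. A call has 1 to 5 rows; each row is the pose to reach, as a shift and turn from the pose commanded when the call began, along the tool's axes at that moment; what a row does not reach only later rows make up. A row lasts 1/10 s, in which the tool goes at most 50 mm and 8.59 degrees, less where a joint would pass 70% of its speed; a pose out of reach is approached as far as the arm can. A call with a gripper value outside its range is refused whole. The fingers move at their own pace and stop on an object; "grip_force" is the grip in N (left out, the last holds). Time passes only in rows, so rows that repeat a pose let the fingers close. It gives the time, the measured TCP pose, the force and the opening at its end, in the units of the state.
- ctrl.sense(): the state, without advancing time (a new reading comes with each control period).
- cams.grab_frame(name): name is "scene" or "top" or "wrist"; returns the picture (420x560x3 uint8, blue, green, red); there is no depth.
- cams.camera_params(name): a dict with "mtx" (3x3 intrinsics, pixels), "R" (3x3) and "t" (3): a world point X has camera coordinates R X + t. Camera axes: x right, y down, z forward; pixel columns grow to the right and rows downward; lengths in m; the calibration is good to about 2 mm. A picture is of the moment at which its call begins: read the wrist's pose just before it. camera_params takes no time and is no camera call; for the wrist camera it gives the pose at the moment of the call.
- ctrl.close_job(): hands the job in, once; it reports no verdict.
Trained networks look in the newest picture that a camera, given by its name, has taken for a name from the list of things; names that differ only in an ending like _2 or _b are one class to them, and where a whole thing is asked for, a point or a joint stands for the part that bears it (a point fixed in the world has none). Each returns a list of dicts, best first, with "p" (0 to 1); they miss things now and then, are a little off and sometimes report something else, mostly with a low value. They report only what shows in the picture. A call takes as long as a camera call.
- cams.silhouettes(camera, name): "region" (420x560 bool, what is visible of it) and "centre" ([column, row] in pixels, amid what is visible of it).
The state is a dict: "t": time; "qpos": joint angles; "qd": joint speeds; "joint_torque": joint torques, N m; "tcp_pos": TCP position; "eef_rot": TCP orientation; "contact_force": force on the tool from outside, world axes, zero at the start; "wrist_torque": the same for the moment, N m; "finger_gap": finger opening in m.
Only numpy, scipy, OpenCV 4.12 (cv2) and the standard library are available. Lean on these libraries where they do the work, as an engineer would, in place of code of your own. Each camera call takes 0.05 s, during which the arm holds its last target.

TASK

Pack the butter dish for the drive: set it in the cutout of the foam-lined travel box and press it down until you feel it sit firmly on the bottom, gently enough to spare the glass; how deep that is varies. Then bring the box's spring-loaded lid over and let it down slowly until it is all the way shut, never letting it snap, and leave the other things on the counter where they are.

Things in the scene. Friction and masses are not known exactly. Their poses are not given: they have to be found in the camera images.
- dish_mid (a point): Centre (half-way up) of the loose butter dish, 64 x 100 x 42 mm (its x, y, z axes; z up). Wooden base 64 x 100 mm, 24 mm high, with a clear glass cover 60 x 96 mm, 18 mm high, clipped on top (one piece, flat top, butter seen inside), about 0.3 kg. It starts standing flat on the counter.
- nest (a point): Centre of the mouth of the rectangular cutout in the travel box's foam, level with the foam's top face (58 mm above the counter; the box's rim is at 60 mm). The cutout is 68 mm along x, 104 mm along y, with a flat firm floor 42 to 50 mm down (see well); the dish fits with its long axis along y, 2 mm to spare each side. Axes: x towards the lid's hinge, y along the hinge, z up.
- lid_hinge (a point): Middle of the lid's hinge line, 60 mm above the counter, at the +x long edge of the box (80 mm along x from the nest centre). The hinge line is the y axis of the box.
- lid_handle (a point): Middle of the lid's handle: a round steel bar, 10 mm thick, 90 mm clear length, parallel to the hinge (y), 42 mm out from the lid's free edge, 202 mm from the hinge along the lid and 12 mm to the lid's outer side of the hinge plane. Pinch it across from above; it can turn in the fingers. Open, it is the topmost part; shut, it is 72 mm above the counter, 122 mm to -x of the nest centre.
- lid (a joint): Lid angle, rad: 0 shut (level), about 1.74 open (leaning back, held by a sprung catch); grows as it opens. Plywood, 160 x 200 x 27 mm, sprung shut (about 3.5 N at the handle). Pull with a few N to free it from the catch; below about 1.5 the spring drives it shut. Let go even a few degrees up, it slams at many rad/s. Once felt fully down on the box it may be let go.
- cup: Steel camping mug, 76 mm wide, 75 mm high, origin under its centre. Leave alone.
- bowl: White melamine bowl, 136 mm wide, 55 mm high, origin under its centre. Leave alone.
- jar: Glass jar with steel cap, 64 mm wide, 90 mm high, origin under its centre. Leave alone.
- can: Food can with plain paper label, 66 mm wide, 85 mm high, origin under its centre. Leave alone.
- spoon: Wooden spoon lying flat. Leave alone.
- plate: White saucer, 120 mm wide, 16 mm high, origin under its centre. Leave alone.
- dish: The butter dish; origin at the centre of its underside, 21 mm below its centre.
- box: The travel box, plywood with grey foam, fixed to the counter: 160 mm along x, 200 mm along y (the hinge line), 60 mm high without the lid; origin at the centre of its underside, 58 mm below the nest point. A small steel catch block for the open lid stands out 68 mm beyond the hinge edge near its +y end, up to 70 mm high.
- well: The bottom of the cutout (origin: fixed point 54 mm below the nest point). The pad lying in it differs in thickness, unseen: the firm floor is anywhere from 42 to 50 mm below the foam's top face, so the dish ends flush to 8 mm below flush; only touch tells. Push slowly (10 to 15 mm/s) and stop at about 12 to 17 N; over 60 N breaks things.
- rib (a point): Middle of one of two springy foam ribs along the cutout's long walls, 32 mm below the foam's top face. They grip the wooden base: a dish merely set in stops on them about 18 mm proud (its centre level with 3 mm below the foam's top) and must be pushed down from above, roughly 3 to 12 N, until it meets the floor, where the force rises steeply. The ribs then hold it.

How it is judged:
On the way, in this order (a step that is already met when the one before it is completed fails the run):
1. the butter dish is pressed home onto the bottom of the cutout (z of dish_mid in the frame of nest below -0.018 m and horizontal distance between dish_mid and nest below 0.006 m and contact force between dish and well above 2 N), for 0.1 s.
2. the lid is shut (value of joint lid below 0.03 rad), for 0.2 s.
At the end, for the whole second after the job is handed in: The lid is shut (within 0.03 rad); the butter dish, having been pressed onto the bottom of the cutout, is still down in it: its centre within 6 mm of the nest's centre seen from above and its top no more than 3 mm above the foam's top face (value of joint lid below 0.03 rad and z of dish_mid in the frame of nest below -0.018 m and horizontal distance between dish_mid and nest below 0.006 m and linear speed of dish below 0.02 m/s); the robot touches nothing.
It fails at once if the lid swings shut faster than 1.5 rad/s (it was let snap) (velocity of joint lid below -1.5 rad/s).
It fails at once if the dish is rammed onto the bottom of the cutout with more than 60 N (contact force between dish and well above 60 N).
It fails at once if another thing on the counter is moved more than 30 mm (distance of any of cup, bowl, jar, can, spoon, plate from where it was at the start of the episode above 0.03 m).
It also fails if it takes over 72 s, if anything falls off the work surface, if the arm or the gripper's body presses on something with over 40 N, if the wrist force passes 120 N, or if a joint passes its speed limit or range.

## Working session

There is one attempt and no reset: what is moved stays moved. The work goes in short steps, Python scripts to look and compute and a tool call to move; the robot and the scene stay as the last step left them, time stands still between calls to the robot, and variables do not carry over. Pictures are saved under pics/ and viewed, and the job is handed in when it is done.

Besides the shell and the picture viewer there is one more tool, called after "Emit:" by a JSON object that holds its "method" and its "body". jog_arm: Moves the arm, as the interface text tells. Its arguments: {"type":"object","properties":{"moves":{"type":"array"},"grip_force":{"type":"number"}},"required":["moves"]}

```bash
ls; mkdir -p pics
python3 - <<'E'
from workcell import ctrl, cams
import cv2
print(ctrl.sense())
for n in ["scene","top"]:
    cv2.imwrite(f"pics/{n}0.png",cams.grab_frame(n)); p=cams.camera_params(n); print(n,p)
E
```

```text
pics
{'t': 0.0, 'qpos': array([ 1.2132192 ,  0.62930108,  0.03843926,  1.51835755, -0.0269945 ,
        0.99629844, -0.01999634]), 'qd': array([ 0.00166784,  0.00158462, -0.00058585,  0.00040301,  0.00047872,
       -0.00066251,  0.00128277]), 'joint_torque': array([ 2.88719484e-04, -5.49719238e+01,  1.14325773e+00, -1.86628407e+01,
       -5.22719231e-02,  2.36852100e-02,  1.66853583e-04]), 'tcp_pos': array([ 0.18682478, -0.62192314,  0.22658658]), 'eef_rot': array([ 2.06516052,  0.30539664, -2.06577221]), 'contact_force': array([ 0.6827523 , -0.23333073, -1.11888657]), 'wrist_torque': array([ 0.00197208, -0.0125623 ,  0.00077457]), 'finger_gap': 0.09381479968116617}
scene {'mtx': array([[535.6512874 ,   0.        , 282.58955837],
       [  0.        , 535.6512874 , 210.79217055],
       [  0.        ,   0.        ,   1.        ]]), 'R': array([[-0.19197295,  0.98130794, -0.01345786],
       [ 0.67953814,  0.12301899, -0.72325255],
       [-0.70807789, -0.14799006, -0.69045249]]), 't': array([ 0.073021  , -0.33107179,  1.84484742])}
top {'mtx': array([[422.67316961,   0.        , 283.63412245],
       [  0.        , 422.67316961, 215.09145065],
       [  0.        ,   0.        ,   1.        ]]), 'R': array([[ 0.024838  , -0.99958766, -0.01440804],
       [-0.99543359, -0.02340085, -0.09254392],
       [ 0.0921686 ,  0.01664086, -0.99560435]]), 't': array([0.0332166 , 0.58014829, 1.31794889])}
```

View pics/scene0.png

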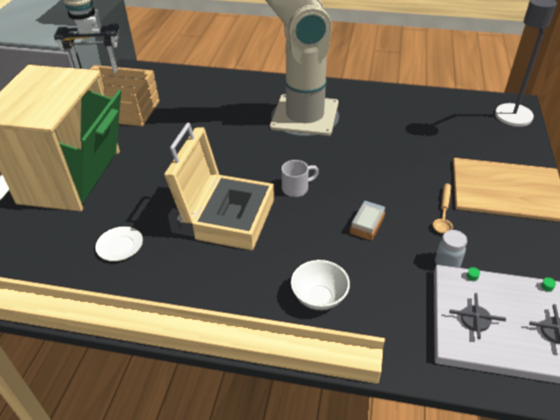

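View pics/top0.png

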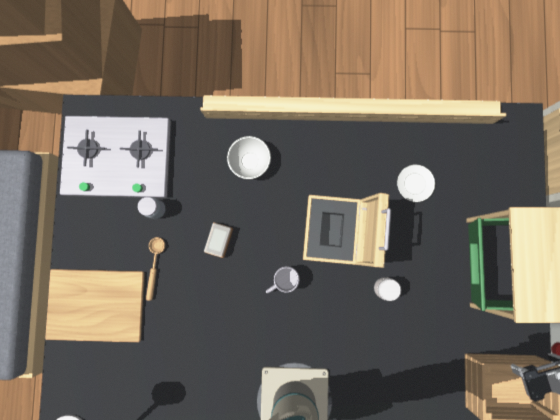

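```bash
cat > h.py <<'E'
from workcell import ctrl, cams
import cv2, numpy as np
from scipy.spatial.transform import Rotation as Rn
def ray(cam,px,z,p=None):
    p=p or cams.camera_params(cam); K,R,t=p["mtx"],p["R"],p["t"]
    d=R.T@np.linalg.solve(K,[px[0],px[1],1]); c=-R.T@t
    return c+d*(z-c[2])/d[2]
def proj(cam,X,p=None):
    p=p or cams.camera_params(cam); q=p["R"]@np.array(X)+p["t"]; u=p["mtx"]@q; return u[:2]/u[2]
E
python3 - <<'E'
from h import *
im={}
for cam in ["scene","top"]:
    im[cam]=cams.grab_frame(cam)
    ov=im[cam].copy()
    for n in ["dish","box","lid"]:
        for r in cams.silhouettes(cam,n)[:2]:
            m=r["region"].astype(np.uint8)
            rc=cv2.minAreaRect(np.argwhere(m)[:,::-1].astype(np.float32))
            print(cam,n,round(r["p"],2),r["centre"],m.sum(),np.round(cv2.boxPoints(rc),1).tolist())
            if r["p"]>.4: ov[cv2.morphologyEx(m,cv2.MORPH_GRADIENT,np.ones((2,2),np.uint8))>0]=(0,0,255)
    cv2.imwrite(f"pics/ov_{cam}.png",ov)
E
```

```text
scene dish 0.84 [366.1, 218.6] 913 [[347.3999938964844, 231.60000610351562], [361.20001220703125, 197.10000610351562], [386.5, 207.1999969482422], [372.70001220703125, 241.6999969482422]]
scene box 0.63 [206.8, 198.1] 7842 [[142.60000610351562, 219.6999969482422], [180.89999389648438, 120.30000305175781], [287.1000061035156, 161.10000610351562], [248.89999389648438, 260.6000061035156]]
scene box 0.2 [363.6, 217.5] 885 [[347.0, 231.0], [364.0, 197.0], [386.79998779296875, 208.39999389648438], [369.79998779296875, 242.39999389648438]]
scene lid 0.74 [318.5, 283.3] 2200 [[292.0, 260.0], [348.0, 260.0], [348.0, 308.0], [292.0, 308.0]]
scene lid 0.69 [189.4, 173.4] 3289 [[153.39999389648438, 132.8000030517578], [203.5, 119.30000305175781], [228.5, 211.89999389648438], [178.3000030517578, 225.39999389648438]]
top dish 0.92 [219.1, 236.8] 601 [[203.3000030517578, 251.10000610351562], [212.8000030517578, 222.60000610351562], [232.0, 229.0], [222.5, 257.5]]
top box 0.76 [350.3, 232.6] 5421 [[302.0, 260.0], [308.79998779296875, 186.8000030517578], [392.70001220703125, 194.60000610351562], [385.8999938964844, 267.79998779296875]]
top lid 0.56 [375.0, 230.3] 2118 [[354.6000061035156, 265.29998779296875], [359.70001220703125, 192.10000610351562], [391.20001220703125, 194.3000030517578], [386.20001220703125, 267.3999938964844]]
```

Run:
```python
from h import *
a=cv2.imread("pics/top0.png")[180:280,290:410]; cv2.imwrite("pics/c1.png",cv2.resize(a,None,fx=6,fy=6,interpolation=cv2.INTER_CUBIC))
a=cv2.imread("pics/scene0.png")[115:255,150:285]; cv2.imwrite("pics/c2.png",cv2.resize(a,None,fx=4,fy=4,interpolation=cv2.INTER_CUBIC))
a=cv2.imread("pics/top0.png")[215:265,190:250]; b=cv2.imread("pics/scene0.png")[195:245,340:400]
cv2.imwrite("pics/c3.png",np.hstack([cv2.resize(x,None,fx=6,fy=6,interpolation=cv2.INTER_CUBIC) for x in (a,b)]))
```

```text
(no output)
```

View pics/c1.png

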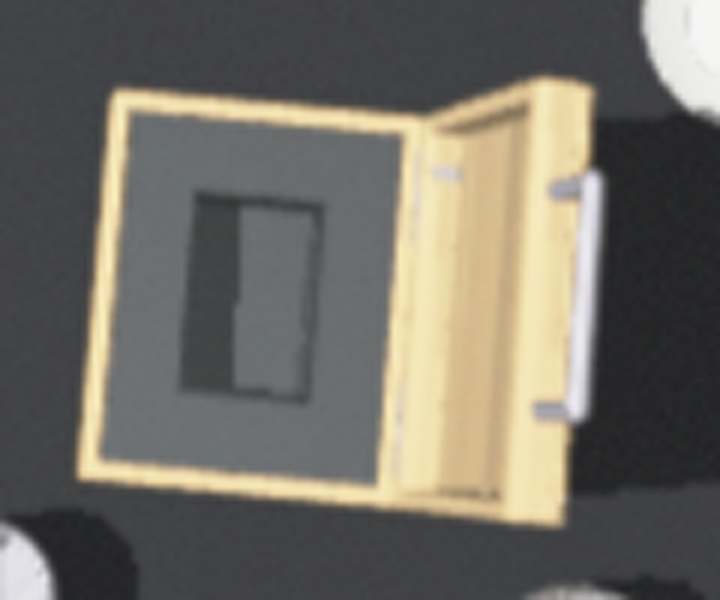

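View pics/c2.png

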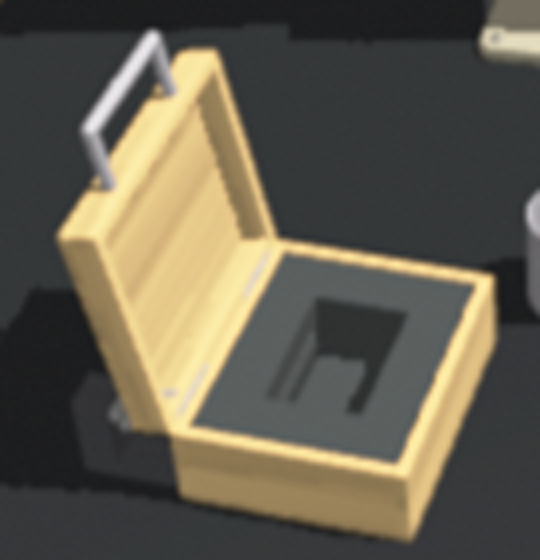

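View pics/c3.png

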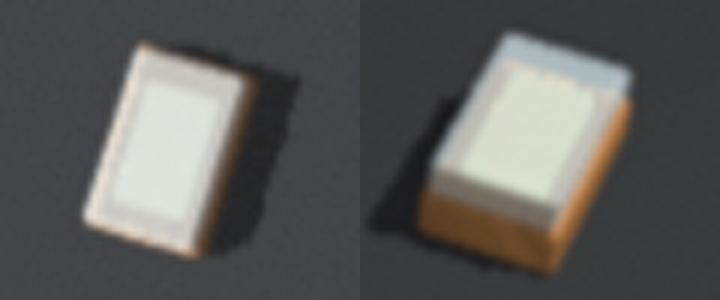

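```bash
cat > fit.py <<'E'
from h import *
from scipy.optimize import least_squares
o=.5
T=lambda u,v,s,a,b:np.array([(u+.5)/s-.5+a,(v+.5)/s-.5+b])
t=lambda u,v:T(u,v,6,290,180); s=lambda u,v:T(u,v,4,150,115)
obs=[("top",(-34,52,58),t(195,190)),("top",(34,52,58),t(325,203)),("top",(34,-52,58),t(308,403)),("top",(-34,-52,58),t(180,390)),
("top",(-80,100,60),t(113,90)),("top",(-80,-100,60),t(78,480)),
("scene",(-80,-100,60),s(497,275)),("scene",(-80,100,60),s(406,467)),("scene",(34,-52,58),s(318,298)),("scene",(-34,-52,58),s(408,313)),("scene",(-34,52,58),s(360,413)),("scene",(34,52,58),s(268,398))]
P={c:cams.camera_params(c) for c in("top","scene")}
def tr(q,X): 
    c,sn=np.cos(q[2]),np.sin(q[2]); X=np.array(X)/1000; return np.array([q[0]+c*X[0]-sn*X[1],q[1]+sn*X[0]+c*X[1],X[2]])
def fit(obs,x0):
    f=lambda q:np.concatenate([proj(c,tr(q,X),P[c])-u for c,X,u in obs])
    r=least_squares(f,x0,loss="soft_l1",x_scale=[.1,.1,.1]); return r.x,f(r.x).reshape(-1,2)
if __name__=="__main__":
    for sel in (obs,obs[:6],obs[6:]):
        q,e=fit(sel,[.6,-.1,-1.57]); print("box",q,"\n",np.round(e,1).tolist())
    qb,_=fit(obs,[.6,-.1,-1.57])
    # handle check at 1.74
    th=1.74
    X=lambda y:(80-202*np.cos(th)+12*np.sin(th),y,60+202*np.sin(th)+12*np.cos(th))
    for c in P: print(c,[proj(c,tr(qb,X(y)),P[c]).round(1).tolist() for y in(-45,45)])
    print("handle world",tr(qb,X(0)))
    td=lambda u,v:T(u,v,6,190,215); sd=lambda u,v:T(u-360,v,6,340,195)
    od=[("top",(-30,48,42),td(143,45)),("top",(30,48,42),td(246,76)),("top",(-32,-50,24),td(88,222)),("top",(32,-50,24),td(197,253)),
     ("scene",(-30,-48,42),sd(508,32)),]
    for sel in (od[:4],):
        q,e=fit(sel,[.6,.2,-.2]); print("dish",q,np.round(e,1).tolist())
    for X in ((-30,-48,42),(30,-48,42),(30,48,42),(-30,48,42),(32,-50,24),(32,50,24),(-32,50,24),(32,50,0),(-32,50,0)):
        print(X,[((proj(c,tr(q,X),P[c])-o2+.5)*6-.5+o3).round().tolist() for c,o2,o3 in(("top",np.array([190,215]),0),("scene",np.array([340,195]),np.array([360,0])))])
E
python3 fit.py
```

```text
box [ 0.53610369 -0.10163346 -1.64050742] 
 [[-0.4, 0.2], [-0.2, 0.1], [-0.1, 0.2], [-0.8, 0.3], [-0.0, 0.2], [-0.0, -0.5], [-1.0, 0.1], [0.1, 2.3], [-0.6, -0.7], [0.3, -0.4], [0.4, 0.3], [-1.1, -0.4]]
box [ 0.53650564 -0.10236955 -1.63719451] 
 [[-0.2, 0.1], [0.0, -0.1], [0.2, 0.1], [-0.5, 0.2], [0.1, 0.2], [0.3, -0.6]]
box [ 0.53552977 -0.10087393 -1.64547811] 
 [[-0.6, 0.2], [0.2, 2.3], [-0.2, -0.8], [0.7, -0.4], [0.6, 0.3], [-0.9, -0.5]]
top [[385.4, 246.3], [387.9, 212.1]]
scene [[186.8, 125.4], [172.5, 146.1]]
handle world [ 0.52733801 -0.22717271  0.2570945 ]
dish [ 0.49734986  0.25334789 -1.8446617 ] [[-0.5, -0.4], [0.4, 0.0], [-0.4, -0.2], [0.5, 0.6]]
(-30, -48, 42) [[83.0, 218.0], [627.0, 68.0]]
(30, -48, 42) [[192.0, 252.0], [501.0, 29.0]]
(30, 48, 42) [[249.0, 76.0], [423.0, 162.0]]
(-30, 48, 42) [[140.0, 43.0], [553.0, 205.0]]
(32, -50, 24) [[200.0, 257.0], [495.0, 54.0]]
(32, 50, 24) [[258.0, 76.0], [414.0, 193.0]]
(-32, 50, 24) [[144.0, 41.0], [552.0, 239.0]]
(32, 50, 0) [[264.0, 79.0], [410.0, 230.0]]
(-32, 50, 0) [[152.0, 44.0], [546.0, 277.0]]
```

```bash
cat >> h.py <<'E'
def go(target,yaw=None,s=None):
    """target world TCP; prints slide mm in tool axes, and turn to make tool y along world heading yaw (mod pi)"""
    s=s or ctrl.sense(); R=Rn.from_rotvec(s["eef_rot"]).as_matrix()
    sl=R.T@(np.array(target)-s["tcp_pos"])*1000
    out="slide %s "%np.round(sl,1)
    if yaw is not None:
        # turn a about tool x: y -> y cos a + z sin a
        d=np.array([np.cos(yaw),np.sin(yaw),0]); a=np.arctan2(d@R[:,2],d@R[:,1]); a1=a; 
        a1=(a+np.pi/2)%np.pi-np.pi/2
        out+="turn %.3f (rows %.1f)"%(a1,abs(a1)/.1499)
    print(out,"tcp",s["tcp_pos"].round(4),"F",s["contact_force"].round(1),"gap",round(s["finger_gap"],4),"t",s["t"],"q7",s["qpos"][6].round(2),"down",R[:,0].round(3))
E
python3 - <<'E'
from h import *
s=ctrl.sense(); print(Rn.from_rotvec(s["eef_rot"]).as_matrix().round(3))
go([.497,.253,.20],-1.8447)
E
```

```text
[[ 0.     0.288 -0.958]
 [ 0.    -0.958 -0.288]
 [-1.    -0.    -0.   ]]
slide [  27.5 -749.4 -548.7] turn 0.566 (rows 3.8) tcp [ 0.187  -0.6225  0.2275] F [-0.9  0.6  0.1] gap 0.0941 t 0.5 q7 -0.02 down [ 0.  0. -1.]
```

Emit:
{"method": "jog_arm", "body": {"moves": [{"slide": [-40,-25,-25],"turn": 0.12,"claw": -1},{"slide": [-80,-50,-50],"turn": 0.24,"claw": -1},{"slide": [-112,-75,-80],"turn": 0.36,"claw": -1},{"slide": [-112,-108,-115],"turn": 0.48,"claw": -1},{"slide": [-112,-142,-150],"turn": 0.566,"claw": -1}], "grip_force": 25}}

```text
t: 1.0
tcp_pos: [0.2897, -0.445, 0.3411]
eef_rot: [-2.076, 0.294, 2.07]
contact_force: [1.2, 0.0, -0.3]
finger_gap: 0.0943
```

Run:
```python
from h import *
go([.40,-.20,.34],-1.8447)
go([.43,.253,.28],-1.8447)
```

```text
slide [   0.7 -265.9  -38.4] turn -0.006 (rows 0.0) tcp [ 0.2897 -0.445   0.3411] F [ 1.2  0.  -0.3] gap 0.0943 t 1.0 q7 -0.84 down [ 0.003 -0.003 -1.   ]
slide [  59.4 -709.7   57.9] turn -0.006 (rows 0.0) tcp [ 0.2897 -0.445   0.3411] F [ 1.2  0.  -0.3] gap 0.0943 t 1.0 q7 -0.84 down [ 0.003 -0.003 -1.   ]
```

Emit:
{"method": "jog_arm", "body": {"moves": [{"slide": [0,-48,-8],"turn": 0,"claw": -1},{"slide": [0,-96,-16],"turn": 0,"claw": -1},{"slide": [0,-144,-24],"turn": 0,"claw": -1},{"slide": [0,-192,-32],"turn": 0,"claw": -1},{"slide": [0,-240,-38],"turn": 0,"claw": -1}]}}

```text
t: 1.5
tcp_pos: [0.3909, -0.223, 0.3398]
eef_rot: [-2.076, 0.287, 2.074]
contact_force: [1.0, -0.7, 0.1]
finger_gap: 0.094
```

Run:
```python
from h import *
go([.487,.253,.25],-1.8447)
```

```text
slide [  89.7 -484.2   36.4] turn -0.000 (rows 0.0) tcp [ 0.3909 -0.223   0.3398] F [ 1.  -0.7  0.1] gap 0.094 t 1.5 q7 -1.37 down [ 0.001 -0.    -1.   ]
```

Emit:
{"method": "jog_arm", "body": {"moves": [{"slide": [0,-48,4],"turn": 0,"claw": -1},{"slide": [0,-96,8],"turn": 0,"claw": -1},{"slide": [0,-144,12],"turn": 0,"claw": -1},{"slide": [0,-192,16],"turn": 0,"claw": -1},{"slide": [0,-240,20],"turn": 0,"claw": -1}]}}

```text
t: 2.0
tcp_pos: [0.436, 0.0135, 0.3399]
eef_rot: [-2.076, 0.286, 2.073]
contact_force: [0.9, -0.5, -0.3]
finger_gap: 0.0939
```

Emit:
{"method": "jog_arm", "body": {"moves": [{"slide": [18,-48,3],"turn": 0,"claw": -1},{"slide": [36,-96,6],"turn": 0,"claw": -1},{"slide": [54,-144,9],"turn": 0,"claw": -1},{"slide": [72,-190,12],"turn": 0,"claw": -1},{"slide": [90,-236,14],"turn": 0,"claw": -1}]}}

```text
t: 2.5
tcp_pos: [0.486, 0.2417, 0.2501]
eef_rot: [-2.075, 0.286, 2.074]
contact_force: [0.8, -0.1, -0.1]
finger_gap: 0.0941
```

Run:
```python
from h import *
go([.487,.253,.25],-1.8447)
p=cams.camera_params("wrist"); im=cams.grab_frame("wrist"); cv2.imwrite("pics/w1.png",im)
for X in ((.497,.253,.042),): print(proj("wrist",X,p))
print(p)
for r in cams.silhouettes("wrist","dish")[:2]:print(r["p"],r["centre"],r["region"].sum())
```

```text
slide [  0.1 -11.1   2. ] turn -0.000 (rows 0.0) tcp [0.486  0.2417 0.2501] F [ 0.8 -0.1 -0.1] gap 0.0941 t 2.5 q7 -2.46 down [ 0.001  0.    -1.   ]
[261.8111805  181.23762903]
{'mtx': array([[326.46230927,   0.        , 273.72785202],
       [  0.        , 326.46230927, 208.53448569],
       [  0.        ,   0.        ,   1.        ]]), 'R': array([[-2.70285958e-01, -9.62779969e-01, -4.81886035e-04],
       [-9.24721340e-01,  2.59462172e-01,  2.78513597e-01],
       [-2.68022281e-01,  7.57239248e-02, -9.60432165e-01]]), 't': array([0.36439244, 0.35122223, 0.52541021])}
0.92 [260.5, 175.4] 4632
```

View pics/w1.png

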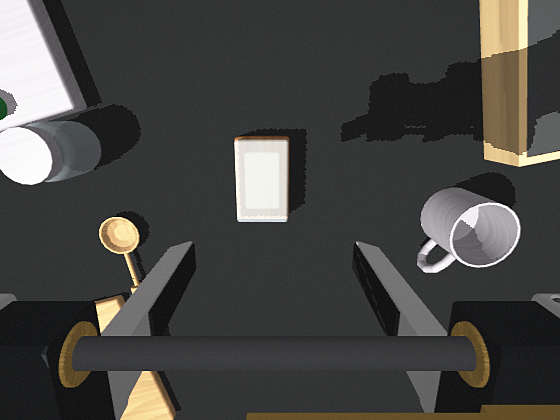

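Run:
```python
from h import *
a=cv2.imread("pics/w1.png")[125:230,220:305]; cv2.imwrite("pics/w1c.png",cv2.resize(a,None,fx=5.6,fy=5.6,interpolation=cv2.INTER_CUBIC))
from fit import tr
p=cams.camera_params("wrist")
for X in ((-30,-48,42),(30,-48,42),(30,48,42),(-30,48,42),(-32,50,24),(32,50,24),(-32,-50,24),(32,-50,24)):
    print(X,((proj("wrist",tr([.49735,.25335,-1.8447],X),p)-[220,125]+.5)*5.6-.5).round())
```

```text
(-30, -48, 42) [114. 523.]
(30, -48, 42) [402. 526.]
(30, 48, 42) [414.  55.]
(-30, 48, 42) [104.  52.]
(-32, 50, 24) [104.  36.]
(32, 50, 24) [419.  39.]
(-32, -50, 24) [114. 506.]
(32, -50, 24) [407. 509.]
```

View pics/w1c.png

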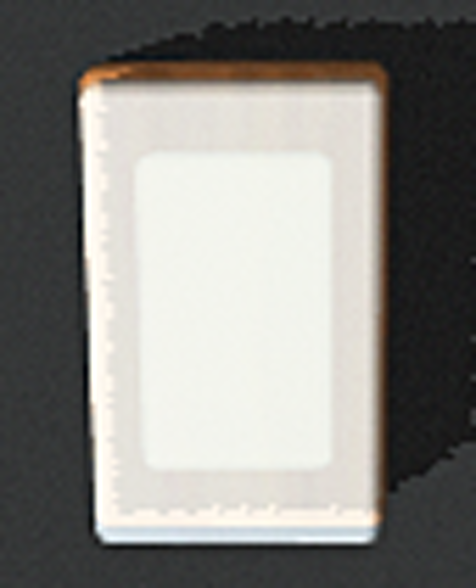

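```bash
cat > wd.py <<'E'
from h import *
from fit import tr
import sys
name=sys.argv[1]; q=[float(v) for v in sys.argv[2:5]]; mode=sys.argv[5]; x0,x1,y0,y1,f=[int(v) for v in sys.argv[6:11]]
p=cams.camera_params("wrist"); s=ctrl.sense(); print(s["tcp_pos"],np.abs(s["qd"]).max()); im=cams.grab_frame("wrist")
np.savez("pics/"+name,R=p["R"],t=p["t"],mtx=p["mtx"])
cv2.imwrite(f"pics/{name}.png",im)
c=cv2.resize(im[y0:y1,x0:x1],None,fx=f,fy=f,interpolation=cv2.INTER_CUBIC)
S={"dish":[(60,96,42),(64,100,24)],"box":[(68,104,58),(160,200,60)]}[mode]
for (a,b,z),col in zip(S,((0,0,255),(0,160,0))):
    pts=[((proj("wrist",tr(q,(sx*a/2,sy*b/2,z)),p)-[x0,y0]+.5)*f-.5) for sx,sy in((-1,-1),(1,-1),(1,1),(-1,1))]
    cv2.polylines(c,[np.array(pts).round().astype(int)],True,col,1); print(np.round(pts).tolist())
cv2.imwrite(f"pics/{name}c.png",c)
E
python3 wd.py w2 .49735 .25335 -1.8447 dish 220 305 125 230 5
```

```text
[0.48417867 0.24692464 0.24808338] 0.06608702648306156
[[102.0, 467.0], [359.0, 470.0], [370.0, 49.0], [93.0, 47.0]]
[[101.0, 452.0], [363.0, 454.0], [374.0, 35.0], [93.0, 32.0]]
```

View pics/w2c.png

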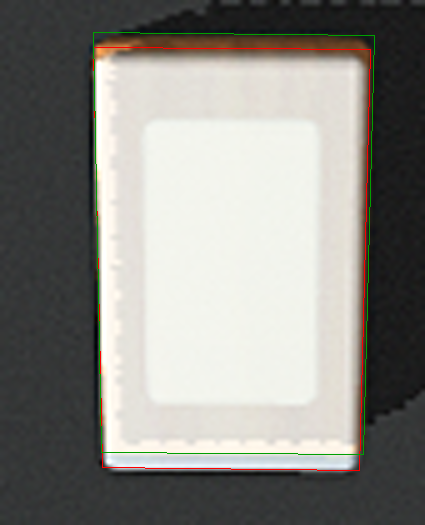

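Run:
```python
from h import *
go([.497,.253,.048],-1.8447)
```

```text
slide [201.  -13.   -9.8] turn 0.005 (rows 0.0) tcp [0.4846 0.243  0.249 ] F [ 0.8 -1.7 -0. ] gap 0.0939 t 2.65 q7 -2.46 down [-0.003  0.    -1.   ]
```

Emit:
{"method": "jog_arm", "body": {"moves": [{"slide": [40,-12,-11],"turn": 0,"claw": -1},{"slide": [80,-12,-11],"turn": 0,"claw": -1},{"slide": [120,-12,-11],"turn": 0,"claw": -1},{"slide": [150,-12,-11],"turn": 0,"claw": -1},{"slide": [150,-12,-11],"turn": 0,"claw": -1}]}}

```text
t: 3.15
tcp_pos: [0.4974, 0.2453, 0.0978]
eef_rot: [-2.07, 0.294, 2.082]
contact_force: [0.0, -0.6, 0.2]
finger_gap: 0.0939
```

Run:
```python
from h import *
go([.497,.253,.048],-1.8447)
cams.grab_frame("top")
go([.497,.253,.048],-1.8447)
```

```text
slide [49.7 -7.6  2.3] turn -0.002 (rows 0.0) tcp [0.4974 0.2453 0.0978] F [ 0.  -0.6  0.2] gap 0.0939 t 3.15 q7 -2.51 down [-0.006 -0.005 -1.   ]
slide [51.9 -5.9  3.6] turn -0.002 (rows 0.0) tcp [0.4989 0.2465 0.0999] F [0.8 0.4 0.8] gap 0.0941 t 3.2 q7 -2.51 down [-0.002 -0.002 -1.   ]
```

Emit:
{"method": "jog_arm", "body": {"moves": [{"slide": [20,-6,3],"turn": 0,"claw": -1},{"slide": [40,-6,3],"turn": 0,"claw": -1},{"slide": [51,-6,3],"turn": 0,"claw": -1},{"slide": [51,-6,3],"turn": 0,"claw": -1},{"slide": [51,-6,3],"turn": 0,"claw": -1}]}}

```text
t: 3.7
tcp_pos: [0.4993, 0.2551, 0.0509]
eef_rot: [-2.076, 0.286, 2.072]
contact_force: [-0.1, 0.0, 0.3]
finger_gap: 0.094
```

Run:
```python
from h import *
go([.497,.253,.048],-1.8447)
cams.grab_frame("top")
go([.497,.253,.048],-1.8447)
cv2.imwrite("pics/w3.png",cams.grab_frame("wrist"))
```

```text
slide [2.9 2.6 1.6] turn -0.001 (rows 0.0) tcp [0.4993 0.2551 0.0509] F [-0.1  0.   0.3] gap 0.094 t 3.7 q7 -2.54 down [ 0.002  0.001 -1.   ]
slide [3.  2.7 1.6] turn -0.001 (rows 0.0) tcp [0.4993 0.2552 0.051 ] F [-0.4  0.7  0.9] gap 0.0941 t 3.75 q7 -2.54 down [ 0.002  0.001 -1.   ]
```

View pics/w3.png

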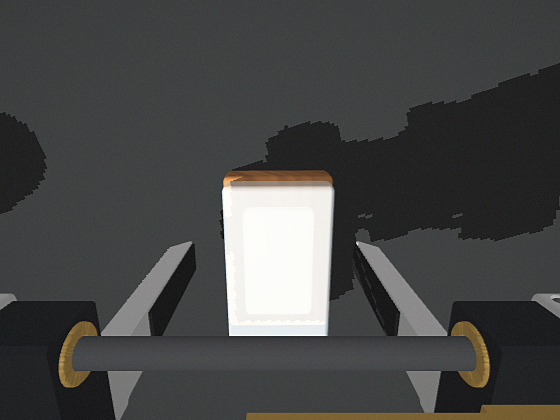

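Emit:
{"method": "jog_arm", "body": {"moves": [{"slide": [3,2,1.5],"turn": 0,"claw": -1},{"slide": [3,2,1.5],"turn": 0,"claw": 0.2},{"slide": [3,2,1.5],"turn": 0,"claw": 0.6},{"slide": [3,2,1.5],"turn": 0,"claw": 1},{"slide": [3,2,1.5],"turn": 0,"claw": 1}], "grip_force": 25}}

```text
t: 4.3
tcp_pos: [0.4964, 0.2536, 0.0466]
eef_rot: [-2.075, 0.286, 2.075]
contact_force: [-0.6, 0.5, 0.2]
finger_gap: 0.065
```

Emit:
{"method": "jog_arm", "body": {"moves": [{"slide": [0,0,0],"turn": 0,"claw": 1},{"slide": [0,0,0],"turn": 0,"claw": 1},{"slide": [0,0,0],"turn": 0,"claw": 1}]}}

```text
t: 4.6
tcp_pos: [0.4963, 0.2536, 0.0466]
eef_rot: [-2.075, 0.286, 2.075]
contact_force: [0.7, -0.3, 0.2]
finger_gap: 0.0595
```

Run:
```python
from h import *
go([.497,.253,.048],-1.8447)
```

```text
slide [-1.4  0.4 -0.8] turn -0.000 (rows 0.0) tcp [0.4963 0.2536 0.0466] F [ 0.7 -0.3  0.2] gap 0.0595 t 4.6 q7 -2.54 down [ 0.  0. -1.]
```

Emit:
{"method": "jog_arm", "body": {"moves": [{"slide": [-15,0,0],"turn": 0,"claw": 1},{"slide": [-40,0,0],"turn": 0,"claw": 1},{"slide": [-80,0,0],"turn": 0,"claw": 1},{"slide": [-120,0,0],"turn": 0,"claw": 1},{"slide": [-150,0,0],"turn": 0,"claw": 1}]}}

```text
t: 5.1
tcp_pos: [0.4963, 0.2535, 0.1984]
eef_rot: [-2.075, 0.286, 2.074]
contact_force: [1.5, 1.1, -3.2]
finger_gap: 0.0596
```

Run:
```python
from h import *
go([.536,-.102,.19],-1.640)
```

```text
slide [   8.3  331.5 -134.5] turn -0.205 (rows 1.4) tcp [0.4963 0.2535 0.1984] F [ 1.5  1.1 -3.2] gap 0.0596 t 5.1 q7 -2.49 down [ 0.001  0.    -1.   ]
```

Emit:
{"method": "jog_arm", "body": {"moves": [{"slide": [0,25,-10],"turn": -0.05,"claw": 1},{"slide": [0,60,-24],"turn": -0.1,"claw": 1},{"slide": [0,95,-38],"turn": -0.15,"claw": 1},{"slide": [0,130,-53],"turn": -0.205,"claw": 1},{"slide": [0,165,-67],"turn": -0.205,"claw": 1}]}}

```text
t: 5.6
tcp_pos: [0.5156, 0.0748, 0.1961]
eef_rot: [-2.186, 0.075, 2.188]
contact_force: [0.1, -0.2, -2.4]
finger_gap: 0.0599
```

Run:
```python
from h import *
go([.536,-.102,.19],-1.640)
```

```text
slide [  6.1 175.  -32.4] turn 0.001 (rows 0.0) tcp [0.5156 0.0748 0.1961] F [ 0.1 -0.2 -2.4] gap 0.0599 t 5.6 q7 -2.01 down [-0.001 -0.    -1.   ]
```

Emit:
{"method": "jog_arm", "body": {"moves": [{"slide": [0,40,-8],"turn": 0,"claw": 1},{"slide": [0,80,-16],"turn": 0,"claw": 1},{"slide": [0,120,-24],"turn": 0,"claw": 1},{"slide": [0,150,-30],"turn": 0,"claw": 1},{"slide": [0,160,-31],"turn": 0,"claw": 1}]}}

```text
t: 6.1
tcp_pos: [0.5353, -0.09, 0.1958]
eef_rot: [-2.183, 0.085, 2.186]
contact_force: [0.5, -0.3, -2.5]
finger_gap: 0.06
```

Emit:
{"method": "jog_arm", "body": {"moves": [{"slide": [0,0,0],"turn": 0,"claw": 1},{"slide": [0,0,0],"turn": 0,"claw": 1}]}}

```text
t: 6.3
tcp_pos: [0.5355, -0.0834, 0.1963]
eef_rot: [-2.185, 0.072, 2.187]
contact_force: [0.8, -0.5, -2.8]
finger_gap: 0.0603
```

```bash
python3 - <<'E'
from h import *
go([.536,-.102,.19],-1.640)
E
python3 wd.py w4 .5361 -.1016 -1.6405 box 0 560 0 420 1
python3 - <<'E'
from h import *
go([.536,-.102,.19],-1.640)
E
```

```text
slide [ 6.2 18.5 -1.7] turn 0.002 (rows 0.0) tcp [ 0.5355 -0.0834  0.1963] F [ 0.8 -0.5 -2.8] gap 0.0603 t 6.3 q7 -1.7 down [-0.001  0.001 -1.   ]
[ 0.5355342  -0.08343867  0.19625599] 0.02038784862340884
[[258.0, 253.0], [327.0, 253.0], [333.0, 146.0], [257.0, 146.0]]
[[213.0, 297.0], [370.0, 298.0], [391.0, 88.0], [201.0, 88.0]]
slide [ 6.4 19.  -1.6] turn 0.003 (rows 0.0) tcp [ 0.5357 -0.0829  0.1964] F [-0.4  0.3 -3.8] gap 0.0598 t 6.35 q7 -1.7 down [-0.001  0.001 -1.   ]
```

View pics/w4c.png

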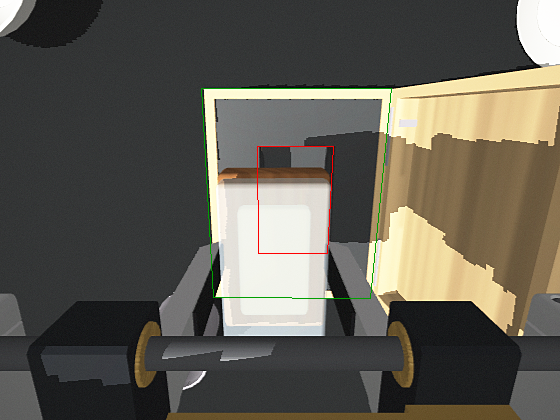

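```bash
cat > ov.py <<'E'
from h import *
import sys
name=sys.argv[1]; off=[float(v) for v in sys.argv[2:5]]
p=dict(np.load(f"pics/{name}.npz")); im=cv2.imread(f"pics/{name}.png"); 
tcp=np.array([float(v) for v in sys.argv[5:8]]); Rr=Rn.from_rotvec([float(v) for v in sys.argv[8:11]]).as_matrix()
x0,x1,y0,y1,f=190,360,130,350,2.7
c=cv2.resize(im[y0:y1,x0:x1],None,fx=f,fy=f,interpolation=cv2.INTER_CUBIC)
for (a,b,h),col in (((60,96,42),(0,0,255)),((64,100,24),(0,160,0)),((64,100,0),(255,0,0))):
    pts=[]
    for sx,sy in((-1,-1),(1,-1),(1,1),(-1,1)):
        v=np.array([off[0]-h, sx*a/2+off[1], sy*b/2+off[2]])/1000
        pts.append(((proj("wrist",tcp+Rr@v,p)-[x0,y0]+.5)*f-.5))
    print(np.round(pts).tolist())
    cv2.polylines(c,[np.array(pts).round().astype(int)],True,col,1)
cv2.imwrite(f"pics/{name}o.png",c)
E
python3 ov.py w4 46.6 0 -1.1 .5355 -.0834 .1963 -2.185 .072 2.187
```

```text
[[67.0, 137.0], [389.0, 137.0], [366.0, 574.0], [89.0, 574.0]]
[[72.0, 110.0], [384.0, 110.0], [363.0, 530.0], [92.0, 530.0]]
[[89.0, 93.0], [366.0, 93.0], [349.0, 473.0], [106.0, 473.0]]
```

View pics/w4o.png

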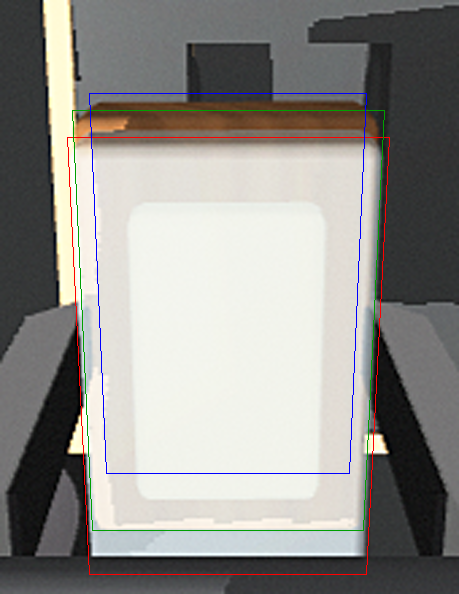

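Emit:
{"method": "jog_arm", "body": {"moves": [{"slide": [15,6,0],"turn": 0,"claw": 1},{"slide": [30,12,0],"turn": 0,"claw": 1},{"slide": [50,18,-0.5],"turn": 0,"claw": 1},{"slide": [66,18,-0.5],"turn": 0,"claw": 1},{"slide": [66,18,-0.5],"turn": 0,"claw": 1}]}}

```text
t: 6.85
tcp_pos: [0.5337, -0.101, 0.1288]
eef_rot: [-2.182, 0.071, 2.192]
contact_force: [-0.8, 0.1, -3.0]
finger_gap: 0.0601
```

Emit:
{"method": "jog_arm", "body": {"moves": [{"slide": [0,0,0],"turn": 0,"claw": 1},{"slide": [0,0,0],"turn": 0,"claw": 1}]}}

```text
t: 7.05
tcp_pos: [0.5361, -0.1022, 0.1315]
eef_rot: [-2.189, 0.074, 2.185]
contact_force: [-0.1, 0.2, -3.0]
finger_gap: 0.0596
```

```bash
python3 - <<'E'
from h import *
go([.535,-.1015,.106],-1.640)
for c in("scene","top"): cv2.imwrite(f"pics/{c}5.png",cams.grab_frame(c))
go([.535,-.1015,.106],-1.640)
a=cv2.imread("pics/top5.png")[180:280,290:410];b=cv2.imread("pics/scene5.png")[135:260,150:285]
cv2.imwrite("pics/c5.png",cv2.resize(b,None,fx=4.4,fy=4.4,interpolation=cv2.INTER_CUBIC))
cv2.imwrite("pics/c5t.png",cv2.resize(a,None,fx=5,fy=5,interpolation=cv2.INTER_CUBIC))
E
python3 wd.py w5 .5361 -.1016 -1.6405 box 0 560 0 420 1
```

```text
slide [25.5 -0.6  1.2] turn 0.002 (rows 0.0) tcp [ 0.5361 -0.1022  0.1315] F [-0.1  0.2 -3. ] gap 0.0596 t 7.05 q7 -1.7 down [ 0.002  0.    -1.   ]
slide [25.6 -1.2  1.1] turn 0.001 (rows 0.0) tcp [ 0.536  -0.1028  0.1316] F [-0.5  0.8 -3.1] gap 0.06 t 7.15 q7 -1.7 down [ 0.002 -0.    -1.   ]
[ 0.53600635 -0.10278037  0.1315535 ] 0.004883905658927745
[[229.0, 289.0], [315.0, 289.0], [321.0, 157.0], [224.0, 157.0]]
[[176.0, 342.0], [369.0, 342.0], [394.0, 84.0], [151.0, 84.0]]
```

View pics/c5.png

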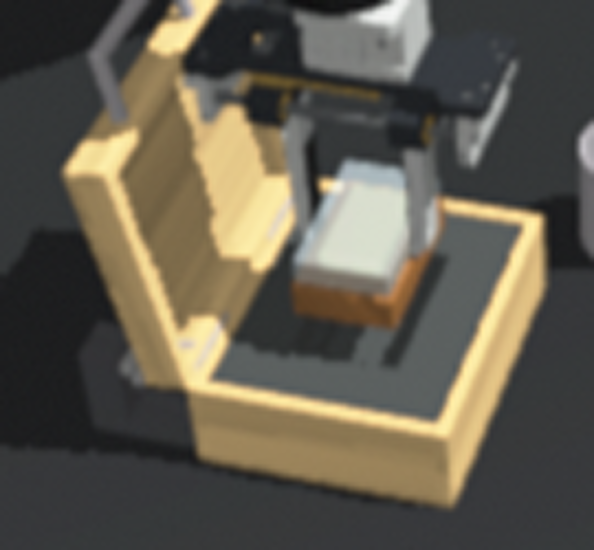

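View pics/w5c.png

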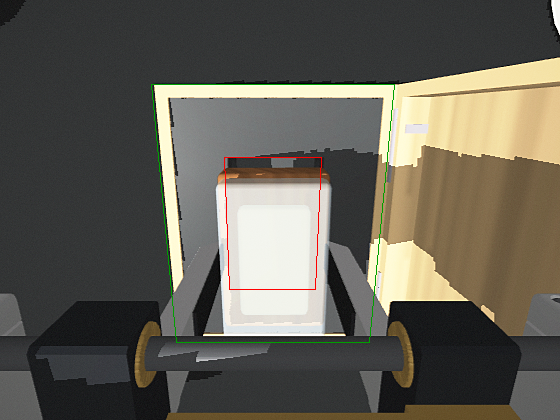

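Emit:
{"method": "jog_arm", "body": {"moves": [{"slide": [8,-0.5,1],"turn": 0,"claw": 1},{"slide": [16,-0.5,1],"turn": 0,"claw": 1},{"slide": [24,-0.5,1],"turn": 0,"claw": 1},{"slide": [24,-0.5,1],"turn": 0,"claw": 1},{"slide": [24,-0.5,1],"turn": 0,"claw": 1}]}}

```text
t: 7.7
tcp_pos: [0.534, -0.1026, 0.1061]
eef_rot: [-2.185, 0.075, 2.187]
contact_force: [1.1, -0.2, -3.3]
finger_gap: 0.0597
```

```bash
python3 - <<'E'
from h import *
go([.535,-.1015,.106],-1.640)
E
python3 wd.py w6 .5361 -.1016 -1.6405 box 190 370 130 200 4
python3 - <<'E'
from h import *
go([.535,-.1015,.106],-1.640)
a=cams.grab_frame("top")[180:280,290:410]
cv2.imwrite("pics/c6t.png",cv2.resize(a,None,fx=5,fy=5,interpolation=cv2.INTER_CUBIC))
E
```

```text
slide [ 0.1 -1.2 -0.9] turn 0.000 (rows 0.0) tcp [ 0.534  -0.1026  0.1061] F [ 1.1 -0.2 -3.3] gap 0.0597 t 7.7 q7 -1.71 down [-0.001  0.    -1.   ]
[ 0.5340179  -0.10258956  0.10606759] 0.010981550305924752
[[141.0, 700.0], [521.0, 701.0], [548.0, 118.0], [114.0, 117.0]]
[[-96.0, 931.0], [758.0, 932.0], [884.0, -213.0], [-222.0, -214.0]]
slide [ 0.4 -1.2 -0.6] turn 0.000 (rows 0.0) tcp [ 0.5343 -0.1026  0.1064] F [-0.4  0.2 -2.9] gap 0.0602 t 7.75 q7 -1.71 down [-0.  0. -1.]
```

View pics/w6c.png

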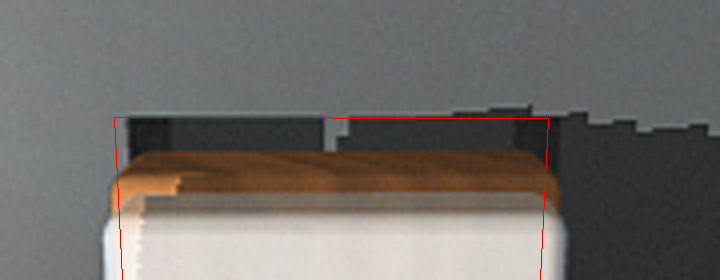

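View pics/w6.png

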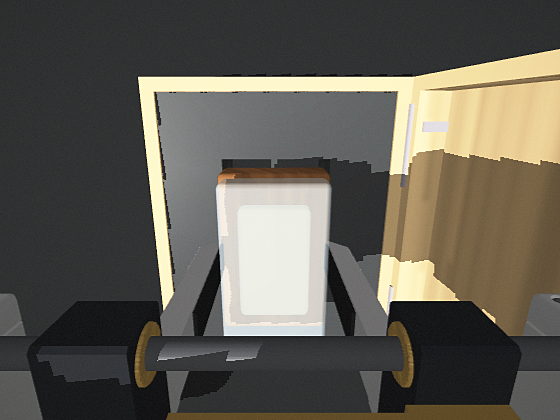

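Run:
```python
from h import *
from fit import tr
im=cams.grab_frame("scene"); cv2.imwrite("pics/scene6.png",im)
f=9;x0,y0=195,175
c=cv2.resize(im[y0:y0+60,x0:x0+75],None,fx=f,fy=f,interpolation=cv2.INTER_CUBIC)
q=[.5361,-.1016,-1.6405]
P=cams.camera_params("scene")
for (a,b,z),col in (((68,104,58),(0,0,255)),((64,100,59.4),(0,255,0)),((64,100,83.4),(0,255,255))):
    pts=[((proj("scene",tr(q,(sx*a/2,sy*b/2,z)),P)-[x0,y0]+.5)*f-.5) for sx,sy in((-1,-1),(1,-1),(1,1),(-1,1))]
    cv2.polylines(c,[np.array(pts).round().astype(int)],True,col,1); print(np.round(pts).tolist())
cv2.imwrite("pics/c6.png",c)
a=cv2.imread("pics/w5.png")[130:200,190:370]
cv2.imwrite("pics/w5cc.png",cv2.resize(a,None,fx=4,fy=4,interpolation=cv2.INTER_CUBIC))
```

```text
[[517.0, 161.0], [306.0, 125.0], [188.0, 353.0], [409.0, 393.0]]
[[508.0, 161.0], [309.0, 127.0], [197.0, 346.0], [404.0, 384.0]]
[[504.0, 102.0], [303.0, 68.0], [189.0, 286.0], [399.0, 324.0]]
```

View pics/c6.png

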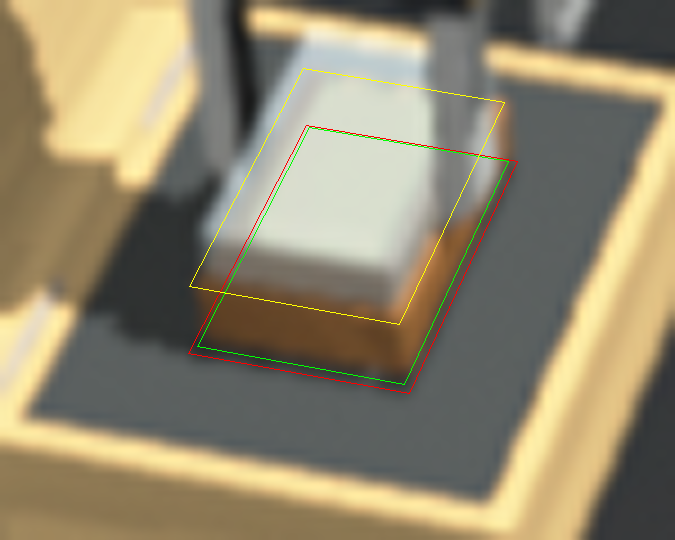

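View pics/w5cc.png

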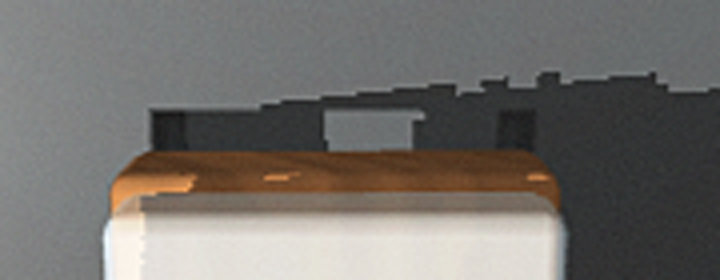

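View pics/c6t.png

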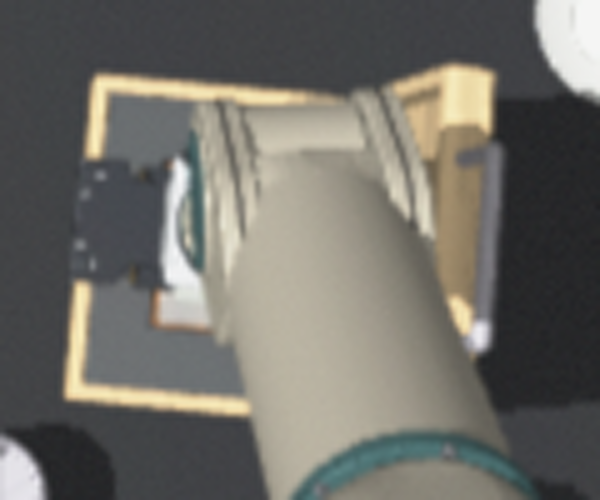

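Emit:
{"method": "jog_arm", "body": {"moves": [{"slide": [0,1.3,-2.2],"turn": 0,"claw": 1},{"slide": [0,1.3,-2.2],"turn": 0,"claw": 1},{"slide": [0,1.3,-2.2],"turn": 0,"claw": 1}]}}

```text
t: 8.15
tcp_pos: [0.5365, -0.1042, 0.1067]
eef_rot: [-2.186, 0.076, 2.186]
contact_force: [-0.1, 0.3, -3.3]
finger_gap: 0.0599
```

```bash
python3 - <<'E'
from h import *
go([.535,-.1015,.106],-1.640)
E
python3 wd.py w7 .5361 -.1016 -1.6405 box 190 370 130 200 4
```

```text
slide [ 0.7 -2.6  1.7] turn -0.000 (rows 0.0) tcp [ 0.5365 -0.1042  0.1067] F [-0.1  0.3 -3.3] gap 0.0599 t 8.15 q7 -1.71 down [ 0. -0. -1.]
[ 0.53653946 -0.10422469  0.10669902] 0.0048825220417462924
[[134.0, 712.0], [512.0, 712.0], [537.0, 134.0], [106.0, 134.0]]
[[-101.0, 941.0], [748.0, 941.0], [869.0, -192.0], [-228.0, -193.0]]
```

View pics/w7c.png

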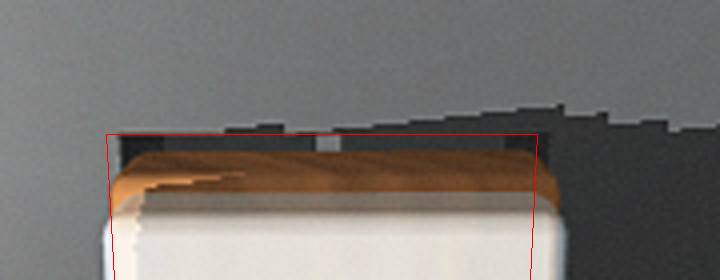

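Emit:
{"method": "jog_arm", "body": {"moves": [{"slide": [2,0,-0.4],"turn": 0,"claw": 1},{"slide": [4,0,-0.4],"turn": 0,"claw": 1},{"slide": [6,0,-0.4],"turn": 0,"claw": 1},{"slide": [8,0,-0.4],"turn": 0,"claw": 1},{"slide": [8,0,-0.4],"turn": 0,"claw": 1}]}}

```text
t: 8.7
tcp_pos: [0.5365, -0.1041, 0.0982]
eef_rot: [-2.185, 0.076, 2.187]
contact_force: [-0.0, 0.0, -2.5]
finger_gap: 0.0599
```

```bash
python3 wd.py w8 .5361 -.1016 -1.6405 box 190 370 130 200 4
```

```text
[ 0.53648163 -0.10407872  0.09817753] 0.0062690846376445885
[[127.0, 739.0], [519.0, 740.0], [547.0, 142.0], [97.0, 141.0]]
[[-115.0, 974.0], [762.0, 975.0], [895.0, -199.0], [-252.0, -200.0]]
```

View pics/w8c.png

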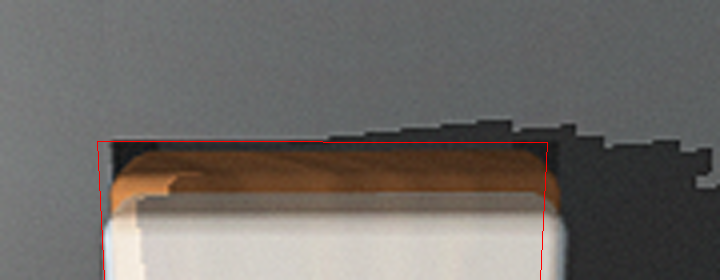

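Emit:
{"method": "jog_arm", "body": {"moves": [{"slide": [2.5,0,0],"turn": 0,"claw": 1},{"slide": [5,0,0],"turn": 0,"claw": 1},{"slide": [7.5,0,0],"turn": 0,"claw": 1},{"slide": [10,0,0],"turn": 0,"claw": 1},{"slide": [10,0,0],"turn": 0,"claw": 1}]}}

```text
t: 9.25
tcp_pos: [0.5365, -0.1041, 0.0881]
eef_rot: [-2.185, 0.076, 2.187]
contact_force: [-0.4, -0.2, -3.5]
finger_gap: 0.0597
```

Emit:
{"method": "jog_arm", "body": {"moves": [{"slide": [1.5,0,0],"turn": 0,"claw": 1},{"slide": [3,0,0],"turn": 0,"claw": 1},{"slide": [4,0,0],"turn": 0,"claw": 1},{"slide": [4,0,0],"turn": 0,"claw": 1}]}}

```text
t: 9.65
tcp_pos: [0.5367, -0.1041, 0.0844]
eef_rot: [-2.186, 0.076, 2.186]
contact_force: [-0.8, -0.5, -3.0]
finger_gap: 0.0599
```

Emit:
{"method": "jog_arm", "body": {"moves": [{"slide": [1.5,0,0],"turn": 0,"claw": 1},{"slide": [1.5,0,0],"turn": 0,"claw": 1},{"slide": [1.5,0,0],"turn": 0,"claw": 0},{"slide": [1.5,0,0],"turn": 0,"claw": -0.8},{"slide": [1.5,0,0],"turn": 0,"claw": -0.8}]}}

```text
t: 10.15
tcp_pos: [0.5373, -0.1042, 0.0835]
eef_rot: [-2.187, 0.076, 2.185]
contact_force: [-0.0, 0.4, 0.6]
finger_gap: 0.0726
```

Emit:
{"method": "jog_arm", "body": {"moves": [{"slide": [0,0,0],"turn": 0,"claw": -0.8},{"slide": [-10,0,0],"turn": 0,"claw": -0.8},{"slide": [-30,0,0],"turn": 0,"claw": -0.8},{"slide": [-60,0,0],"turn": 0,"claw": -0.8},{"slide": [-60,0,0],"turn": 0,"claw": -0.5}]}}

```text
t: 10.65
tcp_pos: [0.5395, -0.1044, 0.1471]
eef_rot: [-2.195, 0.077, 2.178]
contact_force: [0.3, 0.3, 0.3]
finger_gap: 0.0793
```

```bash
python3 wd.py w9 .5361 -.1016 -1.6405 box 0 560 0 420 1;python3 - <<'E'
from h import *
go([.535,-.1015,.106],-1.640)
im=cams.grab_frame("scene"); cv2.imwrite("pics/c9.png",cv2.resize(im[135:260,150:285],None,fx=4.4,fy=4.4,interpolation=cv2.INTER_CUBIC))
E
```

```text
[ 0.53954445 -0.10440677  0.14706026] 0.047740424459657115
[[230.0, 284.0], [311.0, 284.0], [316.0, 160.0], [226.0, 160.0]]
[[179.0, 335.0], [362.0, 335.0], [384.0, 93.0], [157.0, 92.0]]
slide [39.4 -2.6  3.8] turn -0.000 (rows 0.0) tcp [ 0.5384 -0.1044  0.1454] F [ 0.4  0.2 -0.6] gap 0.0759 t 10.7 q7 -1.69 down [ 0.005 -0.001 -1.   ]
```

View pics/w9c.png

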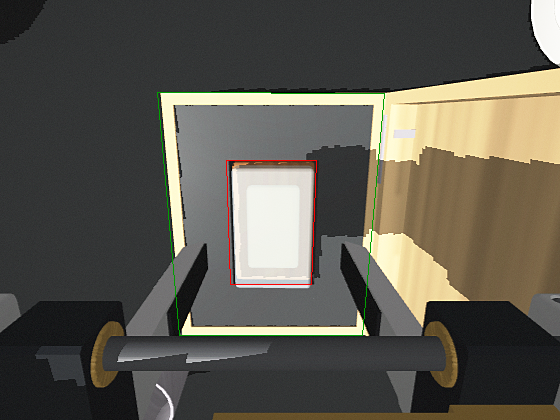

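View pics/c9.png

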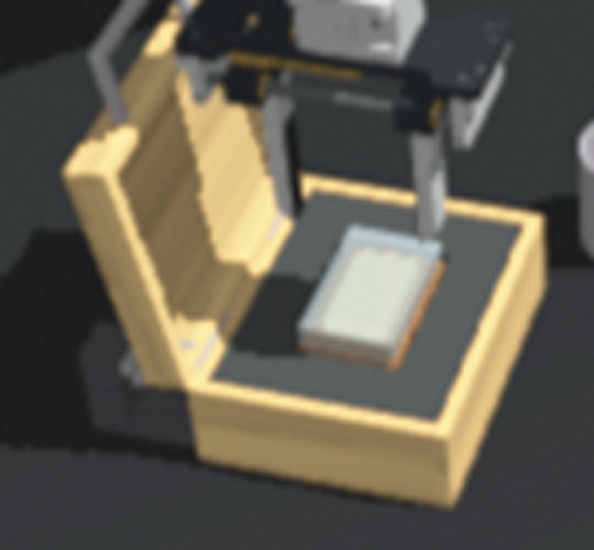

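Emit:
{"method": "jog_arm", "body": {"moves": [{"slide": [0,0,2],"turn": 0,"claw": 0.5},{"slide": [0,0,2],"turn": 0,"claw": 1},{"slide": [10,0,2],"turn": 0,"claw": 1},{"slide": [25,0,2],"turn": 0,"claw": 1},{"slide": [35,0,2],"turn": 0,"claw": 1}]}}

```text
t: 11.25
tcp_pos: [0.5339, -0.1038, 0.1062]
eef_rot: [-2.184, 0.075, 2.188]
contact_force: [0.5, 0.7, -0.1]
finger_gap: 0.0342
```

Emit:
{"method": "jog_arm", "body": {"moves": [{"slide": [5,0,0],"turn": 0,"claw": 1},{"slide": [5,0,0],"turn": 0,"claw": 1},{"slide": [5,0,0],"turn": 0,"claw": 1}]}}

```text
t: 11.55
tcp_pos: [0.5349, -0.1039, 0.103]
eef_rot: [-2.186, 0.076, 2.186]
contact_force: [-0.3, -1.1, -0.0]
finger_gap: 0.0099
```

Emit:
{"method": "jog_arm", "body": {"moves": [{"slide": [1.2,0,0],"turn": 0,"claw": 1},{"slide": [2.4,0,0],"turn": 0,"claw": 1},{"slide": [3.6,0,0],"turn": 0,"claw": 1},{"slide": [4.8,0,0],"turn": 0,"claw": 1},{"slide": [6,0,0],"turn": 0,"claw": 1}]}}

```text
t: 12.05
tcp_pos: [0.5349, -0.104, 0.0971]
eef_rot: [-2.187, 0.076, 2.186]
contact_force: [0.1, 0.3, 0.2]
finger_gap: 0.0006
```

Emit:
{"method": "jog_arm", "body": {"moves": [{"slide": [1.2,0,0],"turn": 0,"claw": 1},{"slide": [2.4,0,0],"turn": 0,"claw": 1},{"slide": [3.6,0,0],"turn": 0,"claw": 1},{"slide": [4.8,0,0],"turn": 0,"claw": 1},{"slide": [6,0,0],"turn": 0,"claw": 1}]}}

```text
t: 12.55
tcp_pos: [0.5354, -0.1011, 0.0916]
eef_rot: [-2.187, 0.07, 2.184]
contact_force: [-0.9, 6.8, 6.1]
finger_gap: 0.0007
```

Emit:
{"method": "jog_arm", "body": {"moves": [{"slide": [1.2,0,0],"turn": 0,"claw": 1},{"slide": [2.4,0,0],"turn": 0,"claw": 1},{"slide": [3.6,0,0],"turn": 0,"claw": 1},{"slide": [4.8,0,0],"turn": 0,"claw": 1}]}}

```text
t: 12.95
tcp_pos: [0.5358, -0.1019, 0.0873]
eef_rot: [-2.188, 0.072, 2.184]
contact_force: [-1.3, 2.1, 7.1]
finger_gap: 0.0005
```

Run:
```python
from h import *
go([.535,-.1015,.106],-1.640)
im=cams.grab_frame("scene"); cv2.imwrite("pics/c10.png",cv2.resize(im[115:260,140:285],None,fx=4.1,fy=4.1,interpolation=cv2.INTER_CUBIC))
print(ctrl.sense()["wrist_torque"])
```

```text
slide [-18.7  -0.3   0.8] turn 0.002 (rows 0.0) tcp [ 0.5358 -0.1019  0.0873] F [-1.3  2.1  7.1] gap 0.0005 t 12.95 q7 -1.72 down [ 0.002  0.002 -1.   ]
[ 0.63700102  0.11605393 -0.02858917]
```

View pics/c10.png

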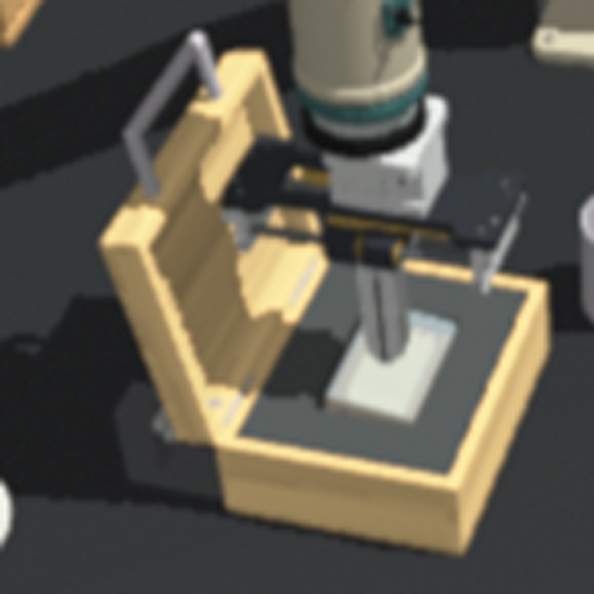

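Emit:
{"method": "jog_arm", "body": {"moves": [{"slide": [1.2,0,0],"turn": 0,"claw": 1},{"slide": [2.4,0,0],"turn": 0,"claw": 1},{"slide": [3.6,0,0],"turn": 0,"claw": 1},{"slide": [4.8,0,0],"turn": 0,"claw": 1}]}}

```text
t: 13.4
tcp_pos: [0.5354, -0.1051, 0.082]
eef_rot: [-2.188, 0.078, 2.185]
contact_force: [-0.2, -1.8, 5.5]
finger_gap: 0.0007
```

Emit:
{"method": "jog_arm", "body": {"moves": [{"slide": [1.2,0,0],"turn": 0,"claw": 1},{"slide": [2.2,0,0],"turn": 0,"claw": 1}]}}

```text
t: 13.6
tcp_pos: [0.5353, -0.1052, 0.0797]
eef_rot: [-2.188, 0.078, 2.185]
contact_force: [-0.2, -3.0, 5.8]
finger_gap: 0.0005
```

Emit:
{"method": "jog_arm", "body": {"moves": [{"slide": [1.1,0,0],"turn": 0,"claw": 1}]}}

```text
t: 13.7
tcp_pos: [0.5353, -0.1053, 0.0786]
eef_rot: [-2.188, 0.078, 2.185]
contact_force: [-0.3, -2.1, 5.5]
finger_gap: 0.0004
```

Emit:
{"method": "jog_arm", "body": {"moves": [{"slide": [1.1,0,0],"turn": 0,"claw": 1}]}}

```text
t: 13.8
tcp_pos: [0.5353, -0.1053, 0.0775]
eef_rot: [-2.188, 0.078, 2.185]
contact_force: [0.1, -2.4, 5.6]
finger_gap: 0.0002
```

Emit:
{"method": "jog_arm", "body": {"moves": [{"slide": [1.1,0,0],"turn": 0,"claw": 1}]}}

```text
t: 13.9
tcp_pos: [0.5353, -0.1053, 0.0764]
eef_rot: [-2.188, 0.078, 2.185]
contact_force: [-0.4, -1.2, 5.3]
finger_gap: 0.0006
```

Emit:
{"method": "jog_arm", "body": {"moves": [{"slide": [1.1,0,0],"turn": 0,"claw": 1}]}}

```text
t: 14.0
tcp_pos: [0.5353, -0.1054, 0.0753]
eef_rot: [-2.188, 0.078, 2.185]
contact_force: [-1.7, -3.1, 6.8]
finger_gap: 0.0005
```

Emit:
{"method": "jog_arm", "body": {"moves": [{"slide": [1.1,0,0],"turn": 0,"claw": 1}]}}

```text
t: 14.1
tcp_pos: [0.5353, -0.1054, 0.0742]
eef_rot: [-2.188, 0.079, 2.185]
contact_force: [-1.3, -1.6, 5.5]
finger_gap: 0.0005
```

Emit:
{"method": "jog_arm", "body": {"moves": [{"slide": [1.1,0,0],"turn": 0,"claw": 1}]}}

```text
t: 14.2
tcp_pos: [0.5353, -0.1054, 0.0731]
eef_rot: [-2.188, 0.079, 2.185]
contact_force: [-0.9, -2.0, 7.8]
finger_gap: 0.0006
```

Emit:
{"method": "jog_arm", "body": {"moves": [{"slide": [1.0,0,0],"turn": 0,"claw": 1}]}}

```text
t: 14.3
tcp_pos: [0.5353, -0.1057, 0.0728]
eef_rot: [-2.188, 0.079, 2.185]
contact_force: [-3.7, -2.8, 21.0]
finger_gap: 0.0005
```

Emit:
{"method": "jog_arm", "body": {"moves": [{"slide": [1.0,0,0],"turn": 0,"claw": 1}]}}

```text
t: 14.4
tcp_pos: [0.5354, -0.1057, 0.0728]
eef_rot: [-2.188, 0.08, 2.185]
contact_force: [-4.5, -2.4, 30.1]
finger_gap: 0.0002
```

Emit:
{"method": "jog_arm", "body": {"moves": [{"slide": [-1,0,0],"turn": 0,"claw": 1},{"slide": [-3,0,0],"turn": 0,"claw": 1},{"slide": [-20,0,0],"turn": 0,"claw": 1},{"slide": [-60,0,0],"turn": 0,"claw": 1},{"slide": [-100,0,0],"turn": 0,"claw": 1}]}}

```text
t: 14.9
tcp_pos: [0.5337, -0.1036, 0.1707]
eef_rot: [-2.183, 0.074, 2.189]
contact_force: [0.8, -0.3, -0.8]
finger_gap: 0.0002
```

Emit:
{"method": "jog_arm", "body": {"moves": [{"slide": [-50,0,0],"turn": 0,"claw": 1},{"slide": [-90,0,0],"turn": 0,"claw": 0.5},{"slide": [-130,0,0],"turn": 0,"claw": 0.0},{"slide": [-150,0,0],"turn": 0,"claw": 0},{"slide": [-150,0,0],"turn": 0,"claw": 0}]}}

```text
t: 15.4
tcp_pos: [0.5364, -0.104, 0.3234]
eef_rot: [-2.193, 0.076, 2.18]
contact_force: [0.5, 0.4, -0.2]
finger_gap: 0.0291
```

```bash
python3 wd.py w11 .5361 -.1016 -1.6405 box 0 560 0 420 1;python3 - <<'E'
from h import *
from fit import *
im=cams.grab_frame("scene"); cv2.imwrite("pics/c11.png",cv2.resize(im[115:260,140:285],None,fx=4.1,fy=4.1,interpolation=cv2.INTER_CUBIC))
im=cams.grab_frame("top"); cv2.imwrite("pics/c11t.png",cv2.resize(im[180:280,290:410],None,fx=5,fy=5,interpolation=cv2.INTER_CUBIC))
go([.527,-.227,.34],-1.640)
E
```

```text
[ 0.53639719 -0.10396481  0.32340002] 0.07168274066721186
[[247.0, 217.0], [297.0, 218.0], [299.0, 139.0], [245.0, 139.0]]
[[215.0, 251.0], [330.0, 251.0], [337.0, 100.0], [207.0, 99.0]]
slide [-20.9 123.2  -1.6] turn 0.000 (rows 0.0) tcp [ 0.5338 -0.1039  0.3192] F [-0.7 -0.9  0.3] gap 0.0412 t 15.55 q7 -1.62 down [-0.003  0.    -1.   ]
```

View pics/w11c.png

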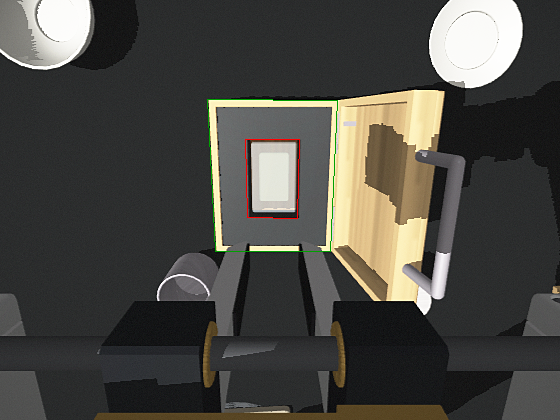

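View pics/c11.png

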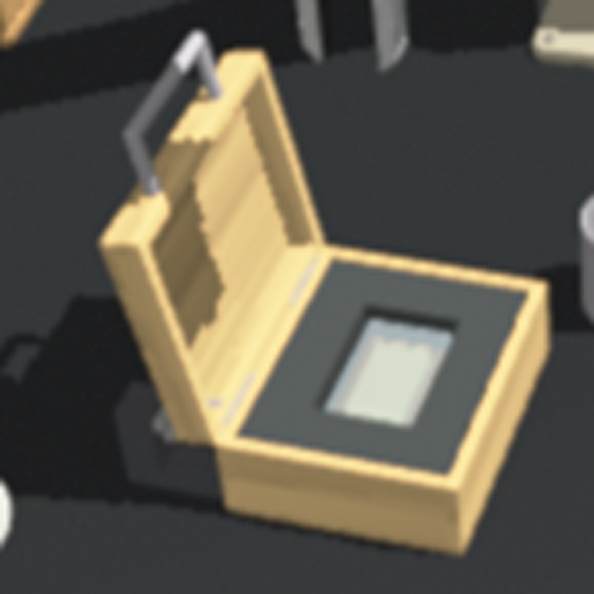

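Emit:
{"method": "jog_arm", "body": {"moves": [{"slide": [-10,35,0],"turn": 0,"claw": -0.4},{"slide": [-15,70,-1],"turn": 0,"claw": -0.4},{"slide": [-15,105,-1],"turn": 0,"claw": -0.4},{"slide": [-15,124,-1],"turn": 0,"claw": -0.4},{"slide": [-15,124,-1],"turn": 0,"claw": -0.4}]}}

```text
t: 16.05
tcp_pos: [0.5254, -0.2311, 0.3332]
eef_rot: [-2.179, 0.082, 2.188]
contact_force: [-0.3, 0.0, -0.0]
finger_gap: 0.0655
```

Emit:
{"method": "jog_arm", "body": {"moves": [{"slide": [0,0,0],"turn": 0,"claw": -0.4},{"slide": [0,0,0],"turn": 0,"claw": -0.4}]}}

```text
t: 16.25
tcp_pos: [0.5273, -0.2255, 0.3349]
eef_rot: [-2.185, 0.071, 2.188]
contact_force: [0.1, 1.3, 0.5]
finger_gap: 0.0658
```

Run:
```python
from h import *
from fit import tr
go([.527,-.2285,.262],-1.640)
p=cams.camera_params("wrist"); im=cams.grab_frame("wrist"); cv2.imwrite("pics/w12.png",im)
th=1.74
for y in(-45,0,45): print(proj("wrist",tr([.5361,-.1016,-1.6405],(80-202*np.cos(th)+12*np.sin(th),y,60+202*np.sin(th)+12*np.cos(th))),p))
for r in cams.silhouettes("wrist","lid_handle")[:2]: print(r["p"],r["centre"])
```

```text
slide [72.9  3.1  0. ] turn 0.003 (rows 0.0) tcp [ 0.5273 -0.2255  0.3349] F [0.1 1.3 0.5] gap 0.0658 t 16.25 q7 -1.39 down [-0.001  0.002 -1.   ]
[275.99323921 278.16311526]
[276.33470294 224.82950753]
[276.71276606 165.77939796]
0.73 [264.9, 190.6]
```

View pics/w12.png

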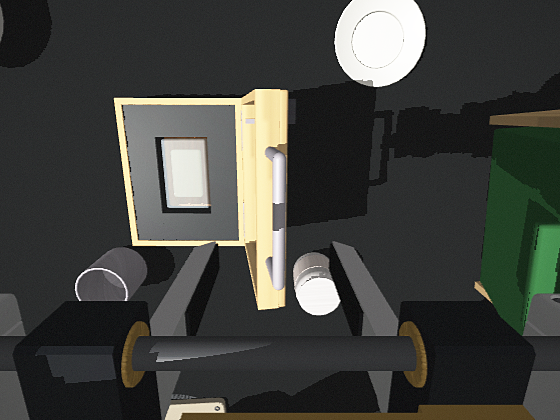

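Emit:
{"method": "jog_arm", "body": {"moves": [{"slide": [20,4,-1],"turn": 0,"claw": -0.4},{"slide": [40,4,-2],"turn": 0,"claw": -0.4},{"slide": [60,4,-2],"turn": 0,"claw": -0.4},{"slide": [72,4,-2],"turn": 0,"claw": -0.4},{"slide": [72,4,-2],"turn": 0,"claw": -0.4}]}}

```text
t: 16.85
tcp_pos: [0.5281, -0.2308, 0.2622]
eef_rot: [-2.183, 0.073, 2.189]
contact_force: [-0.4, -0.9, -0.5]
finger_gap: 0.0662
```

Emit:
{"method": "jog_arm", "body": {"moves": [{"slide": [0,0,0],"turn": 0,"claw": -0.4},{"slide": [0,0,0],"turn": 0,"claw": -0.4}]}}

```text
t: 17.05
tcp_pos: [0.5297, -0.2319, 0.2648]
eef_rot: [-2.189, 0.076, 2.184]
contact_force: [0.5, 0.7, -0.0]
finger_gap: 0.0656
```

Run:
```python
from h import *
go([.527,-.2295,.262],-1.640)
im=cams.grab_frame("wrist"); cv2.imwrite("pics/w13.png",im)
im=cams.grab_frame("scene"); cv2.imwrite("pics/c13.png",cv2.resize(im[75:220,130:275],None,fx=4.1,fy=4.1,interpolation=cv2.INTER_CUBIC))
```

```text
slide [ 2.8 -2.2  2.8] turn 0.000 (rows 0.0) tcp [ 0.5297 -0.2319  0.2648] F [ 0.5  0.7 -0. ] gap 0.0656 t 17.05 q7 -1.4 down [ 0.002 -0.001 -1.   ]
```

View pics/w13.png

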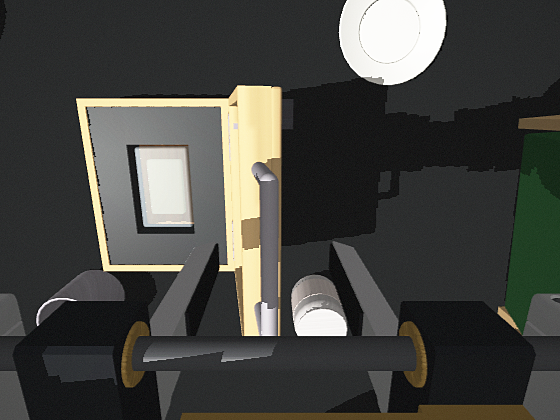

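View pics/c13.png

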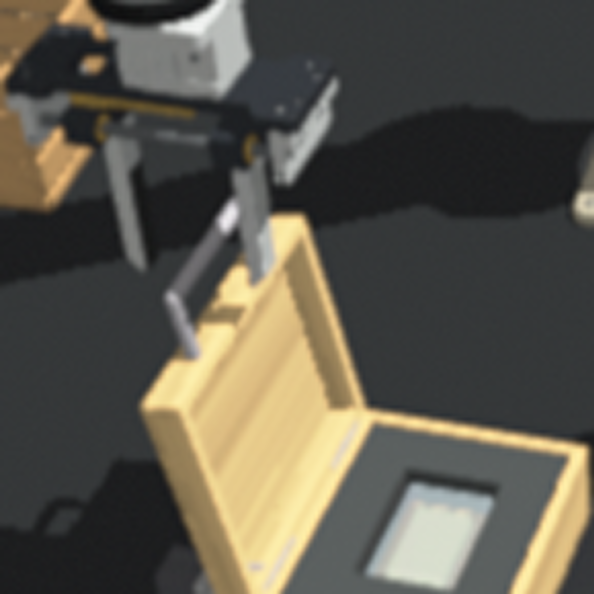

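Emit:
{"method": "jog_arm", "body": {"moves": [{"slide": [2,-3.5,0],"turn": 0,"claw": -0.4},{"slide": [2,-3.5,0],"turn": 0,"claw": -0.1},{"slide": [2,-3.5,0],"turn": 0,"claw": 0.2},{"slide": [2,-3.5,0],"turn": 0,"claw": 0.4},{"slide": [2,-3.5,0],"turn": 0,"claw": 0.5}], "grip_force": 20}}

```text
t: 17.65
tcp_pos: [0.5292, -0.2285, 0.2617]
eef_rot: [-2.186, 0.076, 2.186]
contact_force: [0.2, -0.3, -0.1]
finger_gap: 0.0371
```

Emit:
{"method": "jog_arm", "body": {"moves": [{"slide": [0,0,0],"turn": 0,"claw": 0.6},{"slide": [0,0,0],"turn": 0,"claw": 0.6}]}}

```text
t: 17.85
tcp_pos: [0.5291, -0.2284, 0.2616]
eef_rot: [-2.186, 0.076, 2.186]
contact_force: [0.5, 0.6, 0.9]
finger_gap: 0.0216
```

Run:
```python
from h import *
go([.527,-.2275,.262],-1.640)
im=cams.grab_frame("wrist"); cv2.imwrite("pics/w14.png",im[100:400,150:400])
```

```text
slide [-0.4 -0.8  2.2] turn -0.000 (rows 0.0) tcp [ 0.5291 -0.2284  0.2616] F [0.5 0.6 0.9] gap 0.0216 t 17.85 q7 -1.41 down [-0.  0. -1.]
```

View pics/w14.png

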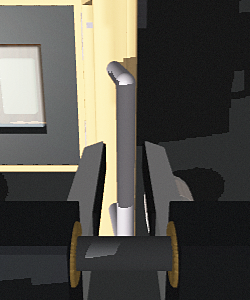

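Bar (crop col ~125) sits centred between the finger tips (~103 and ~147). Close.

Emit:
{"method": "jog_arm", "body": {"moves": [{"slide": [0,0,0],"turn": 0,"claw": 1},{"slide": [0,0,0],"turn": 0,"claw": 1},{"slide": [0,0,0],"turn": 0,"claw": 1},{"slide": [0,0,0],"turn": 0,"claw": 1}], "grip_force": 20}}

```text
t: 18.3
tcp_pos: [0.5291, -0.2287, 0.2617]
eef_rot: [-2.186, 0.076, 2.186]
contact_force: [-0.5, -1.0, 0.5]
finger_gap: 0.0094
```

Run:
```python
from h import *
go([.527,-.2275,.262],-1.640)
r=np.hypot(202,12); a0=np.arctan2(12,202)
q=[.5361,-.1016,-1.6405]
# waypoints: tool y displacement and x (down) displacement from th=1.74
P=lambda th:(-202*np.cos(th)+12*np.sin(th),202*np.sin(th)+12*np.cos(th))
b=P(1.74)
for th in np.r_[1.74:-0.01:-.05]:
    u=P(th); print("%.2f y %.1f x %.1f"%(th,u[0]-b[0],-(u[1]-b[1])))
```

```text
slide [-0.3 -1.   2.2] turn -0.000 (rows 0.0) tcp [ 0.5291 -0.2287  0.2617] F [-0.5 -1.   0.5] gap 0.0094 t 18.3 q7 -1.41 down [ 0. -0. -1.]
1.74 y 0.0 x -0.0
1.69 y -9.9 x -2.0
1.64 y -19.9 x -3.6
1.59 y -30.0 x -4.6
1.54 y -40.1 x -5.2
1.49 y -50.2 x -5.2
1.44 y -60.3 x -4.7
1.39 y -70.4 x -3.8
1.34 y -80.4 x -2.3
1.29 y -90.3 x -0.3
1.24 y -100.1 x 2.1
1.19 y -109.8 x 5.1
1.14 y -119.3 x 8.5
1.09 y -128.6 x 12.4
1.04 y -137.8 x 16.8
0.99 y -146.6 x 21.6
0.94 y -155.3 x 26.9
0.89 y -163.7 x 32.6
0.84 y -171.7 x 38.7
0.79 y -179.5 x 45.2
0.74 y -186.9 x 52.0
0.69 y -194.0 x 59.3
0.64 y -200.7 x 66.8
0.59 y -207.0 x 74.7
0.54 y -212.9 x 82.9
0.49 y -218.4 x 91.4
0.44 y -223.5 x 100.2
0.39 y -228.1 x 109.2
0.34 y -232.3 x 118.4
0.29 y -236.0 x 127.8
0.24 y -239.2 x 137.4
0.19 y -241.9 x 147.2
0.14 y -244.2 x 157.0
0.09 y -245.9 x 167.0
0.04 y -247.2 x 177.0
```

Emit:
{"method": "jog_arm", "body": {"moves": [{"slide": [-1.6,-8,0],"turn": 0,"claw": 1},{"slide": [-3,-16,0],"turn": 0,"claw": 1},{"slide": [-4,-24,0],"turn": 0,"claw": 1},{"slide": [-4.7,-32,0],"turn": 0,"claw": 1},{"slide": [-5.2,-40,0],"turn": 0,"claw": 1}], "grip_force": 30}}

```text
t: 18.8
tcp_pos: [0.532, -0.186, 0.2669]
eef_rot: [-2.186, 0.072, 2.186]
contact_force: [1.4, 2.6, -3.0]
finger_gap: 0.009
```

Run:
```python
from h import *
go([.527,-.2275,.262],-1.640)
im=cams.grab_frame("scene"); cv2.imwrite("pics/c15.png",cv2.resize(im[75:260,130:290],None,fx=3,fy=3,interpolation=cv2.INTER_CUBIC))
```

```text
slide [ 4.8 41.8  2.2] turn 0.001 (rows 0.0) tcp [ 0.532  -0.186   0.2669] F [ 1.4  2.6 -3. ] gap 0.009 t 18.8 q7 -1.48 down [-0.     0.002 -1.   ]
```

View pics/c15.png

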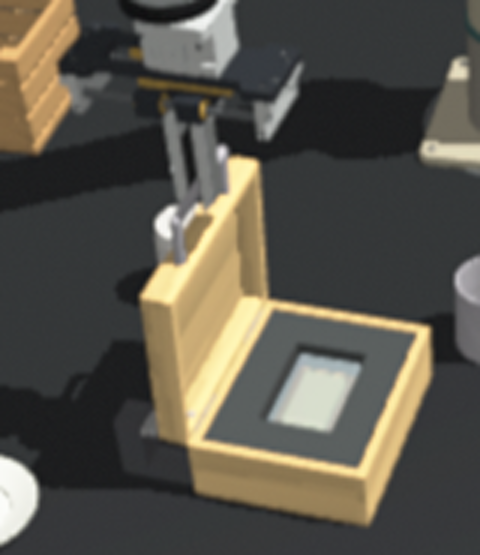

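Emit:
{"method": "jog_arm", "body": {"moves": [{"slide": [0,-10,0],"turn": 0,"claw": 1},{"slide": [0.5,-20,0],"turn": 0,"claw": 1},{"slide": [1.4,-30,0],"turn": 0,"claw": 1},{"slide": [2.9,-40,0],"turn": 0,"claw": 1},{"slide": [4.9,-50,0],"turn": 0,"claw": 1}]}}

```text
t: 19.35
tcp_pos: [0.5356, -0.1383, 0.262]
eef_rot: [-2.187, 0.077, 2.186]
contact_force: [0.0, 1.0, -1.4]
finger_gap: 0.0088
```

Emit:
{"method": "jog_arm", "body": {"moves": [{"slide": [2.4,-9.8,0],"turn": 0,"claw": 1},{"slide": [5.4,-19.5,0],"turn": 0,"claw": 1},{"slide": [8.8,-29,0],"turn": 0,"claw": 1},{"slide": [12.7,-38.3,0],"turn": 0,"claw": 1},{"slide": [17.1,-47.5,0],"turn": 0,"claw": 1}]}}

```text
t: 19.85
tcp_pos: [0.5391, -0.0905, 0.2447]
eef_rot: [-2.187, 0.076, 2.185]
contact_force: [2.1, 1.5, -1.6]
finger_gap: 0.0089
```

Emit:
{"method": "jog_arm", "body": {"moves": [{"slide": [4.8,-8.8,0],"turn": 0,"claw": 1},{"slide": [10.1,-17.5,0],"turn": 0,"claw": 1},{"slide": [15.8,-25.9,0],"turn": 0,"claw": 1},{"slide": [21.9,-33.9,0],"turn": 0,"claw": 1},{"slide": [28.4,-41.7,0],"turn": 0,"claw": 1}]}}

```text
t: 20.35
tcp_pos: [0.5419, -0.049, 0.216]
eef_rot: [-2.187, 0.076, 2.185]
contact_force: [3.3, 0.5, -2.0]
finger_gap: 0.0089
```

Run:
```python
from h import *
go([.527,-.2275,.262],-1.640)
im=cams.grab_frame("scene"); cv2.imwrite("pics/c16.png",cv2.resize(im[75:260,130:290],None,fx=3,fy=3,interpolation=cv2.INTER_CUBIC))
```

```text
slide [-46.  179.1   2.5] turn -0.000 (rows 0.0) tcp [ 0.5419 -0.049   0.216 ] F [ 3.3  0.5 -2. ] gap 0.0089 t 20.35 q7 -1.76 down [ 0.001 -0.    -1.   ]
```

View pics/c16.png

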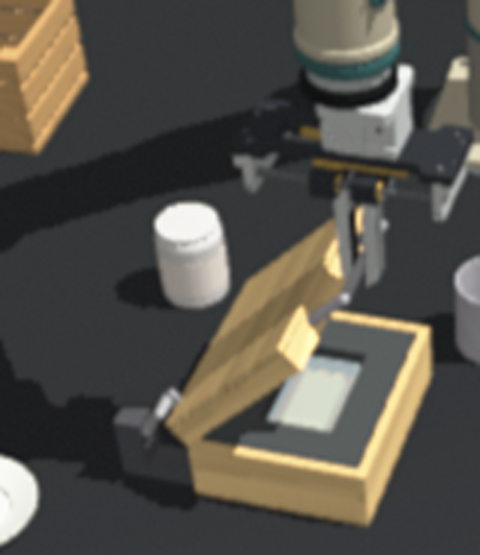

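Emit:
{"method": "jog_arm", "body": {"moves": [{"slide": [6.8,-7.4,0],"turn": 0,"claw": 1},{"slide": [14.1,-14.5,0],"turn": 0,"claw": 1},{"slide": [21.6,-21.2,0],"turn": 0,"claw": 1},{"slide": [29.5,-27.5,0],"turn": 0,"claw": 1},{"slide": [37.7,-33.4,0],"turn": 0,"claw": 1}]}}

```text
t: 20.9
tcp_pos: [0.5441, -0.0158, 0.1781]
eef_rot: [-2.187, 0.076, 2.186]
contact_force: [3.3, 1.2, -2.2]
finger_gap: 0.0087
```

Emit:
{"method": "jog_arm", "body": {"moves": [{"slide": [8.5,-5.5,0],"turn": 0,"claw": 1},{"slide": [17.3,-10.6,0],"turn": 0,"claw": 1},{"slide": [26.3,-15.2,0],"turn": 0,"claw": 1},{"slide": [35.5,-19.4,0],"turn": 0,"claw": 1},{"slide": [44.9,-23.1,0],"turn": 0,"claw": 1}]}}

```text
t: 21.4
tcp_pos: [0.5456, 0.0069, 0.1331]
eef_rot: [-2.187, 0.076, 2.186]
contact_force: [2.9, 0.1, -2.0]
finger_gap: 0.0091
```

Run:
```python
from h import *
go([.527,-.2275,.262],-1.640)
im=cams.grab_frame("scene"); cv2.imwrite("pics/c17.png",cv2.resize(im[75:260,130:290],None,fx=3,fy=3,interpolation=cv2.INTER_CUBIC))
```

```text
slide [-128.9  235.1    2.3] turn -0.000 (rows 0.0) tcp [0.5456 0.0069 0.1331] F [ 2.9  0.1 -2. ] gap 0.0091 t 21.4 q7 -1.9 down [ 0. -0. -1.]
```

View pics/c17.png

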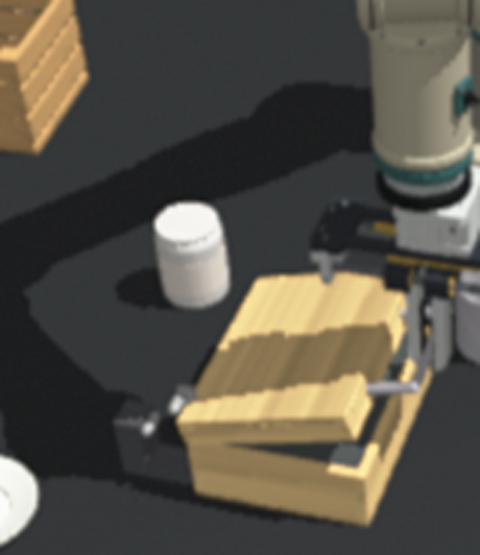

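Emit:
{"method": "jog_arm", "body": {"moves": [{"slide": [8,-2.7,0],"turn": 0,"claw": 1},{"slide": [16,-5,0],"turn": 0,"claw": 1},{"slide": [23,-6.8,0],"turn": 0,"claw": 1},{"slide": [30,-8.3,0],"turn": 0,"claw": 1},{"slide": [36,-9.4,0],"turn": 0,"claw": 1}]}}

```text
t: 21.95
tcp_pos: [0.5462, 0.0159, 0.0972]
eef_rot: [-2.186, 0.076, 2.186]
contact_force: [4.9, -0.3, -3.0]
finger_gap: 0.0091
```

Emit:
{"method": "jog_arm", "body": {"moves": [{"slide": [4,-0.7,0],"turn": 0,"claw": 1},{"slide": [8,-1.2,0],"turn": 0,"claw": 1},{"slide": [12,-1.5,0],"turn": 0,"claw": 1},{"slide": [15,-1.8,0],"turn": 0,"claw": 1}]}}

```text
t: 22.35
tcp_pos: [0.5463, 0.0175, 0.0826]
eef_rot: [-2.186, 0.076, 2.186]
contact_force: [4.2, -1.2, -2.9]
finger_gap: 0.009
```

Expected contact near z ≈ 0.076; go down slowly and feel for it.

Emit:
{"method": "jog_arm", "body": {"moves": [{"slide": [1.5,0,0],"turn": 0,"claw": 1},{"slide": [3,0,0],"turn": 0,"claw": 1},{"slide": [4,0,0],"turn": 0,"claw": 1}]}}

```text
t: 22.65
tcp_pos: [0.5464, 0.0178, 0.0792]
eef_rot: [-2.187, 0.076, 2.186]
contact_force: [3.6, -1.5, 4.1]
finger_gap: 0.0089
```

Emit:
{"method": "jog_arm", "body": {"moves": [{"slide": [1,0,0],"turn": 0,"claw": 1},{"slide": [2,0,0],"turn": 0,"claw": 1}]}}

```text
t: 22.85
tcp_pos: [0.5464, 0.0178, 0.0781]
eef_rot: [-2.187, 0.076, 2.185]
contact_force: [0.8, -1.1, 13.2]
finger_gap: 0.0092
```

Emit:
{"method": "jog_arm", "body": {"moves": [{"slide": [0.8,0,0],"turn": 0,"claw": 1},{"slide": [0.8,0,0],"turn": 0,"claw": 1},{"slide": [0.8,0,0],"turn": 0,"claw": 1}]}}

```text
t: 23.15
tcp_pos: [0.5464, 0.0178, 0.0779]
eef_rot: [-2.188, 0.076, 2.185]
contact_force: [0.5, -2.5, 14.8]
finger_gap: 0.0088
```

Run:
```python
from h import *
from fit import tr
go([.527,-.2275,.262],-1.640)
im=cams.grab_frame("scene")
q=[.5361,-.1016,-1.6405]; f=4.5;x0,y0=150,140
c=cv2.resize(im[y0:y0+125,x0:x0+135],None,fx=f,fy=f,interpolation=cv2.INTER_CUBIC)
for z,col in((60,(0,0,255)),(87,(0,255,0))):
    pts=[((proj("scene",tr(q,(sx*80,sy*100,z)))-[x0,y0]+.5)*f-.5) for sx,sy in((-1,-1),(1,-1),(1,1),(-1,1))]
    cv2.polylines(c,[np.array(pts).round().astype(int)],True,col,1)
cv2.imwrite("pics/c18.png",c)
```

```text
slide [-184.   246.1    2.2] turn -0.000 (rows 0.0) tcp [0.5464 0.0178 0.0779] F [ 0.5 -2.5 14.8] gap 0.0088 t 23.15 q7 -1.95 down [ 0.001 -0.001 -1.   ]
```

View pics/c18.png

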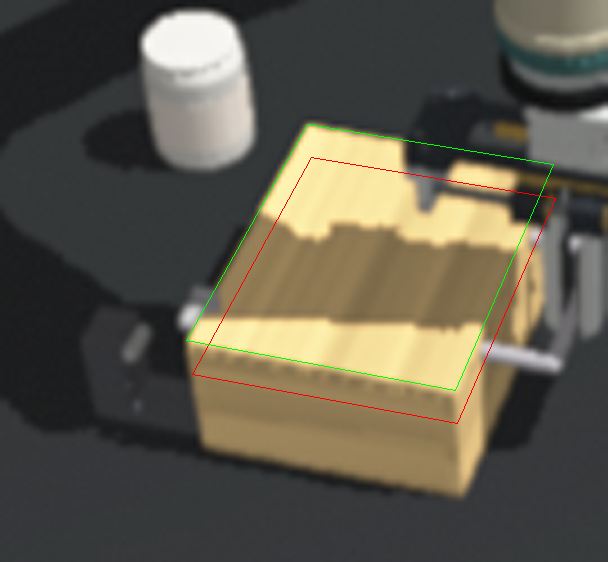

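Emit:
{"method": "jog_arm", "body": {"moves": [{"slide": [-0.5,0,0],"turn": 0,"claw": 0.6},{"slide": [-0.5,0,0],"turn": 0,"claw": 0.4},{"slide": [-0.5,0,0],"turn": 0,"claw": 0.3},{"slide": [-0.5,0,0],"turn": 0,"claw": 0.3},{"slide": [-0.5,0,0],"turn": 0,"claw": 0.3}]}}

```text
t: 23.7
tcp_pos: [0.5457, 0.018, 0.0762]
eef_rot: [-2.185, 0.076, 2.188]
contact_force: [-0.1, 0.3, 0.2]
finger_gap: 0.0329
```

Emit:
{"method": "jog_arm", "body": {"moves": [{"slide": [-10,0,0],"turn": 0,"claw": 0.3},{"slide": [-30,0,0],"turn": 0,"claw": 0.3},{"slide": [-65,0,0],"turn": 0,"claw": 0.3},{"slide": [-110,0,0],"turn": 0,"claw": 0.3},{"slide": [-150,0,0],"turn": 0,"claw": 0.3}]}}

```text
t: 24.2
tcp_pos: [0.546, 0.018, 0.229]
eef_rot: [-2.187, 0.075, 2.186]
contact_force: [0.5, -0.1, -0.0]
finger_gap: 0.0329
```

Emit:
{"method": "jog_arm", "body": {"moves": [{"slide": [0,-40,0],"turn": 0,"claw": 0.3},{"slide": [0,-80,0],"turn": 0,"claw": 0.3},{"slide": [0,-80,0],"turn": 0,"claw": 0.3},{"slide": [0,-80,0],"turn": 0,"claw": 0.3}]}}

```text
t: 24.6
tcp_pos: [0.5514, 0.0986, 0.2271]
eef_rot: [-2.188, 0.073, 2.187]
contact_force: [0.9, 0.1, 0.1]
finger_gap: 0.0329
```

Run:
```python
from h import *
go([.527,-.2275,.262],-1.640)
for n in("scene","top"): cv2.imwrite(f"pics/{n}19.png",cams.grab_frame(n))
```

```text
slide [-34.9 327.    2.6] turn 0.002 (rows 0.0) tcp [0.5514 0.0986 0.2271] F [0.9 0.1 0.1] gap 0.0329 t 24.6 q7 -2.02 down [ 0. -0. -1.]
```

View pics/scene19.png

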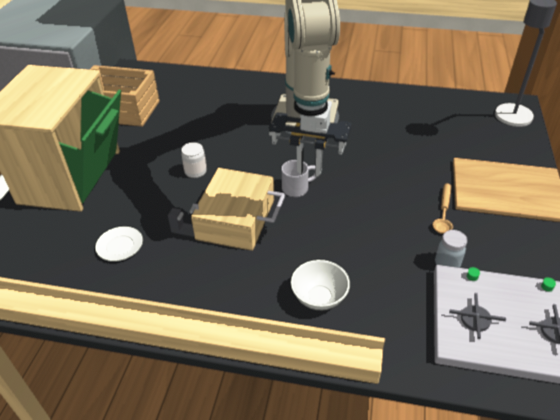

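View pics/top19.png

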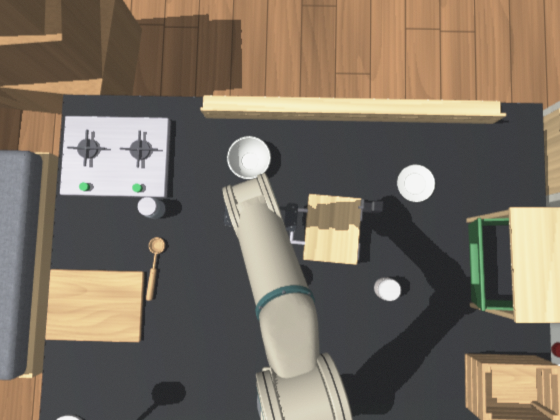

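The lid is level and shut, with its handle at scene pixel (272,207). Mug, bowl, plate, can, jar and spoon are at the same pixels as at the start. The arm is clear.

```bash
python3 -c "
from workcell import ctrl
print(ctrl.close_job(), ctrl.sense()['contact_force'])"
```

```text
the job is handed in; nothing more can be done
the job is handed in; nothing more can be done
```

The butter dish is pressed home in the cutout, the lid is shut, and the job is handed in; it reports no verdict.

- **Dish:** I set it in the cutout by its glass cover and pushed it down with closed fingers. It moved against about 5–8 N of rib grip until the force rose steeply, with its top about 7–8 mm below the foam.
- **Pressing force:** the last two 1 mm steps took it to 21 N and then 30 N. That is above the 12–17 N advised but below the 60 N limit. For a short while earlier in the push there was a sideways force of about 7 N, possibly from the gripper body near the open lid. It had faded to 2–3 N by the end.
- **Lid:** I pinched the handle and guided the lid down at about 0.5 rad/s, slower near the end. I let go only after feeling it bear on the box with about 15 N.
- **Last checks:** after I let go, the pictures show the lid level on the box and the other things where they started. The arm was clear, with contact force about 0, at 24.6 s. The dish can't be seen under the shut lid; the last pictures of it, taken after pressing and while lowering the lid, showed it sunk in the cutout.

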